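# Load key blanks into a laser marker

### The arm

A 7-joint arm with a two-finger parallel gripper is mounted at the origin on the work surface. World frame = base frame: x ahead of the robot, y to its left, z up, the work surface at z = 0. Lengths are in mm, angles in rad, forces in N, time in s.
With the tool pointing down it reaches from about 400 to 875 mm from the base axis. Payload 4.4 kg.
Tool frame: the origin (TCP) lies on the centre line of the jaws, within the pads' length; the fingertips stand 14 mm ahead of it and the grasp point (between the pads) lies 5 mm behind it (tips_ahead is the distance from the TCP to the fingertips, in mm); z points along the fingers, y is the line along which they close (so a half turn about z gives the same grasp; the last joint's range is limited). The gripper opens to 85 mm and grips with 20 to 120 N. Pads are 22 mm wide; open, the fingers measure 114 mm over their backs; the gripper's body (76 mm by 85 mm) begins 54 mm behind the grasp point. The pads swing forward as they close: fully open they stand 13 mm farther back than shut.
Start: joints at [-1.274, 0.628, 0.038, 1.517, -0.027, 0.996, -0.02], TCP at [230.658, 607.712, 245.313] pointing down, gripper open.
Joint ranges: [-3.06, 3.06], [-0.37, 2.12], [-1.25, 1.32], [0.18, 2.47], [-1.1, 4.24], [0.23, 1.98], [-2.94, 2.94]. Speed limits (rad/s): [2.57, 2.57, 3.14, 3.14, 3.14, 3.14, 3.14].

### API

Orientations are given as [roll, pitch, yaw] about the fixed x, y, z axes, in that order (R = Rz(yaw) Ry(pitch) Rx(roll)).
In Python, from cell import * gives the robot as it stands.
- The arm moves only by the tool move_arm, never from a script. Its argument "rows" is text: rows parted by semicolons, each of 7 numbers parted by spaces: the shift along the tool's x, y, z scaled (see below), then the turn, a rotation vector about the tool's x, y, z scaled (see below), then the closure, from -1 (fully open) to 1 (shut). A call has 1 to 12 rows; each row is the pose to reach, as a shift and turn from the pose commanded when the call began, along the tool's axes at that moment; what a row does not reach only later rows make up. The controller multiplies each number of a shift by 0.3 m and each number of a turn by pi/2 rad. A row lasts 1/12 s, in which the tool goes at most 41.7 mm and 7.16 degrees, less where a joint would pass 70% of its speed; a pose out of reach is approached as far as the arm can. A call with a number of a shift or a turn outside -1 to 1 is refused whole. A call with a gripper value outside its range is refused whole. The fingers move at their own pace and stop on an object; the grip force is fixed at half the most. Time passes only in rows, so rows that repeat a pose let the fingers close. It gives the time, the measured TCP pose, the force, the opening and the grip force at its end, in the units of the state.
- read_state(): the state, without advancing time (a new reading comes with each control period).
- get_image(name): name is "scene" or "side" or "wrist"; returns a dict with "img" (400x640x3 uint8, red, green, blue), "vfov" (degrees; the focal length in pixels is half the picture's height over the tangent of half this angle, whatever the lens; pixels are square), "cx", "cy" (the principal point, pixels), "extrinsics" (4x4, takes a point from camera to world coordinates); the wrist camera has in their place "T_tool_cam" (4x4, takes a point from camera to tool coordinates, whose origin is the TCP and whose axes are the flange's). Camera axes: x right, y up, looking along -z (the intrinsics and any distortion apply to the point x, -y, -z); pixel columns grow to the right and rows downward; lengths in mm; the calibration is good to about 2 mm. A picture is of the moment at which its call begins: read the wrist's pose just before it. There is no depth.
- finish_job(): hands the job in; it is judged then, once.
The state is a dict: "clock": time; "qpos": joint angles; "qd": joint speeds; "tau": joint torques, N m; "eef_pos": TCP position; "tool_rot": TCP orientation; "force": force on the tool from outside, world axes, zero at the start; "torque": the same for the moment, N m; "width": finger opening in mm; "gripper_force": force on a finger pad.
Only numpy, scipy, OpenCV 4.12 (cv2) and the standard library are available. Lean on these libraries where they do the work, as an engineer would, in place of code of your own. Each camera call takes 0.05 s, during which the arm holds its last target. There are 200 camera calls.

### The job

First stand the toppled bottle upright in the middle of its round mat, out of the tray's way. Then pull the marker's tray fully out by its handle, lay every coloured key blank flat on a printed outline of its own, head on head and blade on blade (any key on any outline), and when all are laid slide the tray fully home and then press the green start button. Leave everything else on the bench where it is; at the end the tray must be home with every key still on its outline and the bottle still standing on its mat.

Things in the scene. Friction and masses are not known exactly. Their poses are not given: they have to be found in the camera images.
- key1: key blank with a red plastic head, lying flat (not present in every run). Head 26 long x 28 wide x 5 thick, brass blade 10 wide x 4 thick, 22 g. Origin at the middle of the head at half its thickness (2.5 above what it lies on); own x points along the blade, whose tip is 56 from the origin; z is the flat face's normal (either face may be up)
- key2: key blank with a blue plastic head, lying flat (not present in every run). Head 26 long x 28 wide x 5 thick, brass blade 10 wide x 4 thick, 22 g. Origin at the middle of the head at half its thickness (2.5 above what it lies on); own x points along the blade, whose tip is 56 from the origin; z is the flat face's normal (either face may be up)
- key3: key blank with a yellow plastic head, lying flat (not present in every run). Head 26 long x 28 wide x 5 thick, brass blade 10 wide x 4 thick, 22 g. Origin at the middle of the head at half its thickness (2.5 above what it lies on); own x points along the blade, whose tip is 56 from the origin; z is the flat face's normal (either face may be up)
- key4: key blank with a green plastic head, lying flat (not present in every run). Head 26 long x 28 wide x 5 thick, brass blade 10 wide x 4 thick, 22 g. Origin at the middle of the head at half its thickness (2.5 above what it lies on); own x points along the blade, whose tip is 56 from the origin; z is the flat face's normal (either face may be up)
- bottle: blue square bottle of cleaner with a red cap, lying on its side at first, 180 g. Body 46 x 46 x 105 long, cap 26 across and 26 long on one end (131 long in all). Origin on its long axis, 52.5 from the base and from the shoulder; own x runs from base to cap, so x points straight up when it stands
- mat: fixed round black rubber mat for the bottle, 100 across, 3 thick; origin at its centre at bench height (its top is at 3)
- marker: white laser marker, fixed; place and yaw vary. Origin at bench height, mid-mouth; own x points into the machine (tray comes out to -x), y across the mouth. Mouth 280 wide between side posts 35 wide, 98 high (|y| 140 to 175, x 0 to 160), under an amber window: its front edge spans 52 to 97 high, top at 97. Behind x = 125 a black lens head, 175 high; behind x = 160 housing 214 high
- tray (a joint): travel (m) of the aluminium tray: 0 = fully in, 0.15 = fully out (stop); starts 0 to 0.03. Moves to marker -x, resists with about 2 N, stays where left. Deck 270 wide, top 12 above the bench, 4 high lips at sides and back; at value q it spans marker x = -70 - q to 155 - q (mm)
- tray_handle (a point): point on the tray's upright black handle bar: middle of the bar, 8 below its top. Bar 12 thick along the marker's x, 100 long along its y, top 48 above the bench, foot on the deck at 12. With the tray fully in it stands 64 in front of the mouth
- bay1 (a point): key outline 1 of 4 printed on the tray deck: white with a black border, outlines 60 apart side by side across the tray; point at the middle of the head's outline on the deck's surface, 109 from the handle bar's middle line (along marker x). Axes as the marker's: the blade's outline runs along +x (into the machine), z up
- bay2 (a point): key outline 2 of 4 printed on the tray deck: white with a black border, outlines 60 apart side by side across the tray; point at the middle of the head's outline on the deck's surface, 109 from the handle bar's middle line (along marker x). Axes as the marker's: the blade's outline runs along +x (into the machine), z up
- bay3 (a point): key outline 3 of 4 printed on the tray deck: white with a black border, outlines 60 apart side by side across the tray; point at the middle of the head's outline on the deck's surface, 109 from the handle bar's middle line (along marker x). Axes as the marker's: the blade's outline runs along +x (into the machine), z up
- bay4 (a point): key outline 4 of 4 printed on the tray deck: white with a black border, outlines 60 apart side by side across the tray; point at the middle of the head's outline on the deck's surface, 109 from the handle bar's middle line (along marker x). Axes as the marker's: the blade's outline runs along +x (into the machine), z up
- start (a joint): green start button on top of the side post on the marker's -y side: pressed straight down, 0 = up, 0.008 m = fully down, about 4 N fully down; springs back. Registers from half travel
- start_top (a point): middle of the green button's upper face (24 across), facing up; moves with the button
- padlock: bystander, not to be moved: brass padlock lying flat, body 40 x 45 x 22, shackle to +x; origin under the body
- lock_barrel: bystander, not to be moved: brass lock barrel on a 90 x 30 steel plate, 34 high; origin under its centre
- screwdriver: bystander, not to be moved: screwdriver lying on the bench, handle to its own -x; origin under it
- scrap_bin: bystander, not to be moved: clear open box, 60 x 110 x 40 high, holding scrap keys; origin under its centre
- carton: bystander, not to be moved: red carton, 100 x 150 x 50 high; origin under its centre
Mind the look-alikes: they are no part of the job. Of the things that look like the bottle, take the one that is farthest to the robot's left at the start.

How it is judged (in metres and radians):
On the way, in this order (a step that is already met when the one before it is completed fails the run):
1. the bottle stands upright on its mat, let go (angle between bottle's own x axis and vertical below 0.1 rad and horizontal distance between bottle and mat below 0.022 m and height (world z) of bottle between 0.05 and 0.062 m and contact force between the fingers and bottle below 0.2 N and linear speed of bottle below 0.02 m/s), for 0.3 s.
2. the tray is pulled fully out (value of joint tray above 0.14 m), for 0.2 s.
3. with the tray out, every key present lies flat on an outline of its own, let go (value of joint tray above 0.12 m and angle between the x axis of each of key1, key2, key3, key4 and the x axis of marker, either way round below 0.35 rad and angle between the z axis of each of key1, key2, key3, key4 and the z axis of marker, either way round below 0.1 rad and x of tray_handle in the frame of key1 below -0.04 m and ((horizontal distance between key1 and bay1 below 0.013 m and z of key1 in the frame of bay1 below 0.006 m) or (horizontal distance between key1 and bay2 below 0.013 m and z of key1 in the frame of bay2 below 0.006 m) or (horizontal distance between key1 and bay3 below 0.013 m and z of key1 in the frame of bay3 below 0.006 m) or (horizontal distance between key1 and bay4 below 0.013 m and z of key1 in the frame of bay4 below 0.006 m)) and x of tray_handle in the frame of key2 below -0.04 m and ((horizontal distance between key2 and bay1 below 0.013 m and z of key2 in the frame of bay1 below 0.006 m) or (horizontal distance between key2 and bay2 below 0.013 m and z of key2 in the frame of bay2 below 0.006 m) or (horizontal distance between key2 and bay3 below 0.013 m and z of key2 in the frame of bay3 below 0.006 m) or (horizontal distance between key2 and bay4 below 0.013 m and z of key2 in the frame of bay4 below 0.006 m)) and x of tray_handle in the frame of key3 below -0.04 m and ((horizontal distance between key3 and bay1 below 0.013 m and z of key3 in the frame of bay1 below 0.006 m) or (horizontal distance between key3 and bay2 below 0.013 m and z of key3 in the frame of bay2 below 0.006 m) or (horizontal distance between key3 and bay3 below 0.013 m and z of key3 in the frame of bay3 below 0.006 m) or (horizontal distance between key3 and bay4 below 0.013 m and z of key3 in the frame of bay4 below 0.006 m)) and x of tray_handle in the frame of key4 below -0.04 m and ((horizontal distance between key4 and bay1 below 0.013 m and z of key4 in the frame of bay1 below 0.006 m) or (horizontal distance between key4 and bay2 below 0.013 m and z of key4 in the frame of bay2 below 0.006 m) or (horizontal distance between key4 and bay3 below 0.013 m and z of key4 in the frame of bay3 below 0.006 m) or (horizontal distance between key4 and bay4 below 0.013 m and z of key4 in the frame of bay4 below 0.006 m)) and contact force between the fingers and key1 below 0.2 N and contact force between the fingers and key2 below 0.2 N and contact force between the fingers and key3 below 0.2 N and contact force between the fingers and key4 below 0.2 N), for 0.3 s.
4. the tray is fully home with every key still on its outline (value of joint tray below 0.007 m and angle between the x axis of each of key1, key2, key3, key4 and the x axis of marker, either way round below 0.35 rad and angle between the z axis of each of key1, key2, key3, key4 and the z axis of marker, either way round below 0.1 rad and x of tray_handle in the frame of key1 below -0.04 m and ((horizontal distance between key1 and bay1 below 0.013 m and z of key1 in the frame of bay1 below 0.006 m) or (horizontal distance between key1 and bay2 below 0.013 m and z of key1 in the frame of bay2 below 0.006 m) or (horizontal distance between key1 and bay3 below 0.013 m and z of key1 in the frame of bay3 below 0.006 m) or (horizontal distance between key1 and bay4 below 0.013 m and z of key1 in the frame of bay4 below 0.006 m)) and x of tray_handle in the frame of key2 below -0.04 m and ((horizontal distance between key2 and bay1 below 0.013 m and z of key2 in the frame of bay1 below 0.006 m) or (horizontal distance between key2 and bay2 below 0.013 m and z of key2 in the frame of bay2 below 0.006 m) or (horizontal distance between key2 and bay3 below 0.013 m and z of key2 in the frame of bay3 below 0.006 m) or (horizontal distance between key2 and bay4 below 0.013 m and z of key2 in the frame of bay4 below 0.006 m)) and x of tray_handle in the frame of key3 below -0.04 m and ((horizontal distance between key3 and bay1 below 0.013 m and z of key3 in the frame of bay1 below 0.006 m) or (horizontal distance between key3 and bay2 below 0.013 m and z of key3 in the frame of bay2 below 0.006 m) or (horizontal distance between key3 and bay3 below 0.013 m and z of key3 in the frame of bay3 below 0.006 m) or (horizontal distance between key3 and bay4 below 0.013 m and z of key3 in the frame of bay4 below 0.006 m)) and x of tray_handle in the frame of key4 below -0.04 m and ((horizontal distance between key4 and bay1 below 0.013 m and z of key4 in the frame of bay1 below 0.006 m) or (horizontal distance between key4 and bay2 below 0.013 m and z of key4 in the frame of bay2 below 0.006 m) or (horizontal distance between key4 and bay3 below 0.013 m and z of key4 in the frame of bay3 below 0.006 m) or (horizontal distance between key4 and bay4 below 0.013 m and z of key4 in the frame of bay4 below 0.006 m))), for 0.2 s.
5. the start button is pressed with the tray home (value of joint start above 0.004 m and value of joint tray below 0.01 m), for 0.05 s.
At the end, for the whole second after the job is handed in: Bottle released and upright (0.1 rad) within 22 mm of the mat's centre; tray within 7 mm of fully in; every key present flat on an outline, head centre within 13 mm of the outline's, blade pointing into the machine within 0.35 rad; nothing held (all of step 1 and all of step 4 and contact force between the fingers and key1 below 0.2 N and contact force between the fingers and key2 below 0.2 N and contact force between the fingers and key3 below 0.2 N and contact force between the fingers and key4 below 0.2 N); the robot touches nothing.
It fails at once if a bystander is moved by more than 3 cm (distance of any of padlock, lock_barrel, screwdriver, scrap_bin, carton from where it was at the start of the episode above 0.03 m).
Of key1, key2, key3, key4 only 2 to 4 are there at a start; the rules pass over those that are not, and their reading is None.
At some moment in a run one of key1, key2, key3, key4 may be knocked a few centimetres aside while the robot is not near it.
Once in a run the grip may slacken for a moment while it holds something.
It also fails if it takes over 210 s, if anything falls off the work surface, if the arm or the gripper's body presses on something with over 40 N, if the wrist force passes 120 N, or if a joint passes its speed limit or range.

## Working session

There is one attempt and no reset: what is moved stays moved. The work goes in short steps, Python scripts to look and compute and a tool call to move; the robot and the scene stay as the last step left them, time stands still between calls to the robot, and variables do not carry over. Pictures are saved under pics/ and viewed, at most 17 in all, crops included, and the job is handed in when it is done.

Besides the shell and the picture viewer there is one more tool, called after "Request:" as name(argument=value, ...) on one line, values as JSON. move_arm: Moves the arm, as the interface text tells. Its arguments: {"type":"object","properties":{"rows":{"type":"string"}},"required":["rows"]}

```bash
ls; mkdir -p pics
cat > h.py <<'E'
from cell import *
import numpy as np, cv2
from scipy.spatial.transform import Rotation as R
def cam(name):
    s=read_state(); d=get_image(name)
    if name=="wrist":
        T=np.eye(4); T[:3,:3]=R.from_euler('xyz',s['tool_rot']).as_matrix(); T[:3,3]=s['eef_pos']
        d['E']=T@np.array(d['T_tool_cam'])
    else: d['E']=np.array(d['extrinsics'])
    d['f']=200/np.tan(np.radians(d['vfov'])/2)
    return d
def ray(d,u,v,z):
    c=np.array([(u-d['cx'])/d['f'],-(v-d['cy'])/d['f'],-1.])
    w=d['E'][:3,:3]@c; o=d['E'][:3,3]
    return o+w*(z-o[2])/w[2]
def proj(d,p):
    c=np.linalg.inv(d['E'])@np.append(p,1)
    return d['cx']+d['f']*c[0]/-c[2], d['cy']-d['f']*c[1]/-c[2]
def save(d,n): cv2.imwrite(f'pics/{n}.png',d['img'][:,:,::-1])
E
python3 - <<'E'
from h import *
for n in('scene','side','wrist'):
    d=cam(n); save(d,n+'0'); print(n,{k:v for k,v in d.items() if k not in('img','extrinsics')})
print(read_state())
E
```

```text
pics
scene {'vfov': 51.9433700491787, 'cx': 323.69083745126284, 'cy': 201.00779106502694, 'E': array([[ 6.94130967e-03, -6.86389072e-01,  7.27201389e-01,
         1.22717964e+03],
       [ 9.99975395e-01,  4.02748367e-03, -5.74355079e-03,
         1.31523582e+02],
       [ 1.01351878e-03,  7.27223364e-01,  6.86400140e-01,
         7.76279066e+02],
       [ 0.00000000e+00,  0.00000000e+00,  0.00000000e+00,
         1.00000000e+00]]), 'f': np.float64(410.57561738453893)}
side {'vfov': 46.66656839769538, 'cx': 321.2026141053621, 'cy': 203.50955512045851, 'E': array([[ 9.96054571e-01,  5.66517172e-02, -6.83072095e-02,
         4.37865900e+02],
       [-8.67770720e-02,  7.82889395e-01, -6.16079488e-01,
        -5.30355640e+02],
       [ 1.85750289e-02,  6.19576290e-01,  7.84716630e-01,
         9.38868159e+02],
       [ 0.00000000e+00,  0.00000000e+00,  0.00000000e+00,
         1.00000000e+00]]), 'f': np.float64(463.6532086365555)}
wrist {'vfov': 62.26659468949788, 'cx': 318.7849716492623, 'cy': 196.106247140634, 'T_tool_cam': array([[ 1.19514045e-04,  9.55894293e-01,  2.93710890e-01,
   
[... 648 characters left out ...]
0857558264445)}
{'clock': 0.15, 'qpos': array([-1.27380039,  0.62915219,  0.03843911,  1.51814705, -0.02700824,
        0.99631617, -0.01999431]), 'qd': array([ 0.00042602, -0.00394537, -0.00096505, -0.00310512, -0.0018069 ,
       -0.00241669,  0.0008016 ]), 'tau': array([ 1.72578562e-03, -5.63792431e+01,  1.22759566e+00, -1.93651146e+01,
        1.11019556e-02,  7.38689705e-03, -1.44647157e-05]), 'eef_pos': array([230.47503611, 607.26796321, 244.5853499 ]), 'tool_rot': array([-3.14008721e+00, -3.49748670e-06,  2.77880523e+00]), 'force': array([ 0.34104628, -1.02713139, -0.97449452]), 'torque': array([-0.03248862, -0.0393902 ,  0.00867341]), 'gripper_force': 0.0, 'width': 85.39811649885858}
```

View pics/scene0.png

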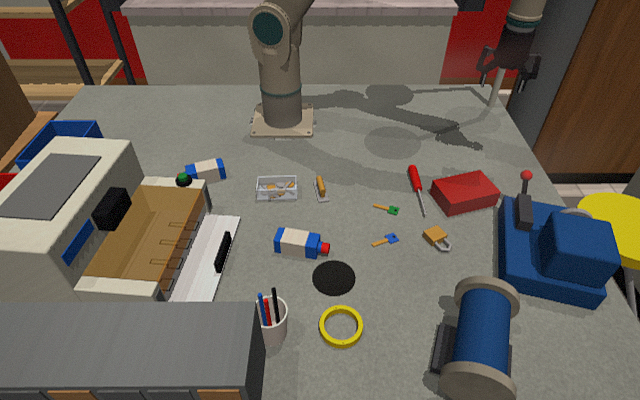

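View pics/side0.png

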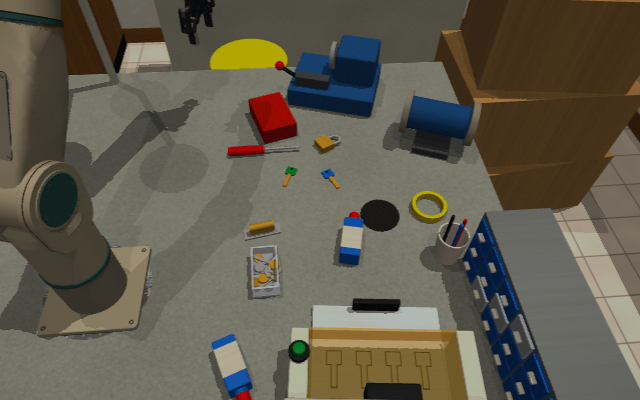

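```bash
cat >> h.py <<'E'
def blobs(d,name,lo,hi,z,amin=25,roi=None):
    h=cv2.cvtColor(d['img'],cv2.COLOR_RGB2HSV); m=cv2.inRange(h,np.array(lo),np.array(hi))
    if roi: k=np.zeros_like(m); k[roi[1]:roi[3],roi[0]:roi[2]]=255; m&=k
    cs,_=cv2.findContours(m,cv2.RETR_EXTERNAL,cv2.CHAIN_APPROX_NONE); out=[]
    for c in cs:
        a=cv2.contourArea(c)
        if a<amin: continue
        M=cv2.moments(c); u,v=M['m10']/M['m00'],M['m01']/M['m00']
        W=np.array([ray(d,p[0][0],p[0][1],z)[:2] for p in c],np.float32)
        r=cv2.minAreaRect(W)
        print(name,'px',round(u),round(v),'A',a,'w',ray(d,u,v,z)[:2].round(1),'rect',np.round(r[0],1),np.round(r[1],1),round(r[2],1))
        out.append((c,W,r))
    return out
GRN=((45,90,50),(85,255,255)); BLU=((100,130,60),(125,255,255)); RED=((0,170,90),(6,255,255)); BRS=((10,100,80),(25,255,255)); BLK=((0,0,0),(180,255,45))
E
python3 - <<'E'
from h import *
for n,rb,rm,rh in(('scene',(260,190,420,270),(300,250,370,310),(205,220,240,280)),('side',(270,150,380,280),(355,190,405,240),(340,290,410,318))):
    d=cam(n); print(n)
    blobs(d,'green',*GRN,5); blobs(d,'blue',*BLU,5,roi=rb); blobs(d,'red',*RED,23,roi=rb); blobs(d,'brass',*BRS,4,roi=rb)
    blobs(d,'mat',*BLK,3,roi=rm); blobs(d,'handle',*BLK,48,roi=rh)
    blobs(d,'btn',*GRN,105)
    h=cv2.cvtColor(d['img'],cv2.COLOR_RGB2HSV)
    print(h[278,333] if n=='scene' else h[215,380])
E
```

```text
scene
green px 393 210 A 55.0 w [445.7 322.8] rect [445.4 322.9] [24.5 29. ] 69.5
green px 182 177 A 56.5 w [ 304.7 -274.1] rect [ 304.6 -273.9] [42.6 24.7] 24.2
blue px 392 238 A 71.0 w [544.6 307.1] rect [544.5 306.5] [28.2 25.6] 22.7
blue px 313 245 A 303.5 w [569.  109.7] rect [567.3 110.8] [38.8 80.5] 77.7
blue px 278 239 A 121.0 w [547.9  22.7] rect [549.1  23. ] [20.8 79.4] 86.6
red px 325 248 A 57.5 w [591.2 140.4] rect [591.7 140.5] [17.7 30.8] 82.5
brass px 379 242 A 46.0 w [558.2 274.7] rect [558.  275.2] [11.6 43.2] 24.3
brass px 380 206 A 35.5 w [431.  291.4] rect [430.7 290.9] [42.  12.6] 65.5
mat px 333 278 A 1108.5 w [664.4 158.6] rect [663.1 158.8] [94.5 94.7] 89.6
handle px 223 252 A 279.5 w [624.7 -94.3] rect [621.1 -94.5] [ 20.8 117.9] 84.6
btn px 393 210 A 55.0 w [547.1 298. ] rect [546.8 298.1] [21.3 25.2] 69.5
btn px 182 177 A 56.5 w [ 424.3 -221.5] rect [ 424.2 -221.4] [37.1 21.5] 24.2
[21 73 35]
side
green px 299 348 A 118.0 w [ 439.7 -170.7] rect [ 439.6 -171.1] [25.3 26.9] 85.4
green px 291 170 A 60.0 w [446.5 323.1] rect [445.8 322.4] [29.2 26.9] 66.5
blue px 349 255 A 286.0 w [571.   42.6] rect [571.4  42.5] [45.9 46.4] 79.2
blue px 353 222 A 141.0 w [594.  139.5] rect [594.4 140.2] [28.  47.6] 77.0
blue px 327 173 A 63.5 w [544.1 306. ] rect [544.4 305.9] [28.7 27.2] 24.1
red px 354 214 A 32.0 w [595.8 149.2] rect [596.  149.3] [14.8 24.3] 77.9
brass px 272 264 A 36.5 w [390.6  32.8] rect [390.8  33.3] [22.  11.6] 88.9
brass px 334 182 A 40.5 w [559.2 274.8] rect [559.1 274.4] [11.6 43.8] 22.7
brass px 286 180 A 38.5 w [432.9 291.4] rect [433.  291.5] [44.2 10.2] 67.0
mat px 379 215 A 891.0 w [663.1 156.5] rect [662.2 157.5] [94.8 98.6] 11.7
handle px 376 304 A 485.5 w [ 606.1 -107.5] rect [ 606.1 -107.6] [25.1 99.9] 85.6
btn px 299 348 A 118.0 w [ 439.5 -209.2] rect [ 439.4 -209.6] [22.6 24. ] 85.4
btn px 291 170 A 60.0 w [445.5 231.7] rect [444.9 231.1] [26.1 24. ] 66.5
[30 22 23]
```

```bash
cat >> h.py <<'E'
def down(yaw,tilt=0):  # tool down at yaw deg; tilt: about own y, deg
    return R.from_euler('xyz',[np.pi,0,np.radians(yaw)])*R.from_rotvec([0,np.radians(tilt),0])
def rel(p,Rt,p0=None,R0=None):
    s=read_state()
    if p0 is None: p0=s['eef_pos']; R0=R.from_euler('xyz',s['tool_rot'])
    sh=R0.inv().apply(np.array(p,float)-p0)
    tv=(R0.inv()*Rt).as_rotvec()
    print('row: %.4f %.4f %.4f %.4f %.4f %.4f'%(*(sh/300),*(tv/(np.pi/2))),'| mm',sh.round(1),'deg',np.degrees(tv).round(1),'rows',round(max(np.linalg.norm(sh)/41.7,np.degrees(np.linalg.norm(tv))/7.16),1))
def st():
    s=read_state(); print('t',round(s['clock'],1),'p',s['eef_pos'].round(1),'rpy',np.degrees(s['tool_rot']).round(1),'q',s['qpos'].round(2),'w',round(s['width'],1),'gf',round(s['gripper_force'],1),'F',s['force'].round(1))
E
python3 - <<'E'
from h import *
rel([560,85,330],down(78))
E
```

```text
row: -1.6447 -1.2388 -0.2827 -0.0005 0.0004 0.9024 | mm [-493.4 -371.6  -84.8] deg [-0.   0.  81.2] rows 15.0
```

Request:
move_arm(rows="-0.8 -0.6 -0.28 0 0 0.45 -1;-0.8 -0.6 -0.28 0 0 0.45 -1;-0.8 -0.6 -0.28 0 0 0.45 -1;-0.8 -0.6 -0.28 0 0 0.45 -1;-0.8 -0.6 -0.28 0 0 0.45 -1;-0.8 -0.6 -0.28 0 0 0.45 -1;-0.8 -0.6 -0.28 0 0 0.45 -1;-0.8 -0.6 -0.28 0 0 0.45 -1;-0.8 -0.6 -0.28 0 0 0.45 -1")

```text
clock: 1.0
eef_pos: [395.3, 349.1, 331.2]
tool_rot: [3.138, 0.002, 2.063]
force: [0.6, 0.7, -1.1]
width: 85.0
gripper_force: 0.0
```

Run:
```python
from h import *
st();rel([560,85,330],down(78))
```

```text
t 1.0 p [395.3 349.1 331.2] rpy [1.798e+02 1.000e-01 1.182e+02] q [-0.98  0.37  0.28  1.75 -0.11  1.04 -0.17] w 85.0 gf 0.0 F [ 0.6  0.7 -1.1]
row: -1.0354 0.0679 0.0065 0.0026 0.0005 0.4466 | mm [-310.6   20.4    2. ] deg [ 0.2  0.  40.2] rows 7.5
```

Request:
move_arm(rows="-1 0.07 0 0 0 0.445 -1;-1 0.07 0 0 0 0.445 -1;-1 0.07 0 0 0 0.445 -1;-1 0.07 0 0 0 0.445 -1;-1 0.07 0 0 0 0.445 -1;-1 0.07 0 0 0 0.445 -1;-1 0.07 0 0 0 0.445 -1;-1 0.07 0 0 0 0.445 -1;-1 0.07 0 0 0 0.445 -1;-1 0.07 0 0 0 0.445 -1;-1 0.07 0 0 0 0.445 -1")

```text
clock: 1.92
eef_pos: [552.9, 103.5, 328.9]
tool_rot: [-3.14, -0.001, 1.376]
force: [1.0, 1.0, 0.2]
width: 85.6
gripper_force: 0.0
```

Run:
```python
from h import *
st(); d=cam('wrist'); save(d,'w1')
blobs(d,'blue',*BLU,46,100);blobs(d,'red',*RED,23,100);blobs(d,'mat',*BLK,3,800)
```

```text
t 1.9 p [552.9 103.5 328.9] rpy [-1.799e+02 -1.000e-01  7.880e+01] q [-0.56  0.45  0.49  1.66 -0.24  1.09 -0.19] w 85.6 gf 0.0 F [1.  1.  0.2]
blue px 544 296 A 729.5 w [ 829.6 -156. ] rect [ 829.8 -155.3] [33.1 93.1] 0.6
blue px 603 302 A 4611.5 w [ 912.7 -183.2] rect [ 921.7 -190.1] [ 85.7 271.8] 26.5
blue px 341 209 A 292.0 w [567.4  28.8] rect [567.4  28.7] [12.5 43.5] 78.9
blue px 617 239 A 2653.0 w [926.  -85.4] rect [924.7 -89.9] [ 60.6 128.8] 4.6
blue px 568 219 A 2115.5 w [860.4 -42.4] rect [851.  -26.8] [ 60.6 153.6] 49.4
blue px 343 144 A 862.5 w [585.9 112.6] rect [586.4 113.5] [34.5 43.8] 78.8
red px 344 120 A 196.5 w [592.3 138.9] rect [592.9 139.1] [15. 23.] 78.8
mat px 321 356 A 41127.0 w [ 489.7 -236.4] rect [ 495.2 -190.6] [ 279.1 1126.6] 78.9
mat px 393 93 A 4170.0 w [662.4 158.9] rect [661.8 157.6] [94.1 93.2] 84.3
```

View pics/w1.png

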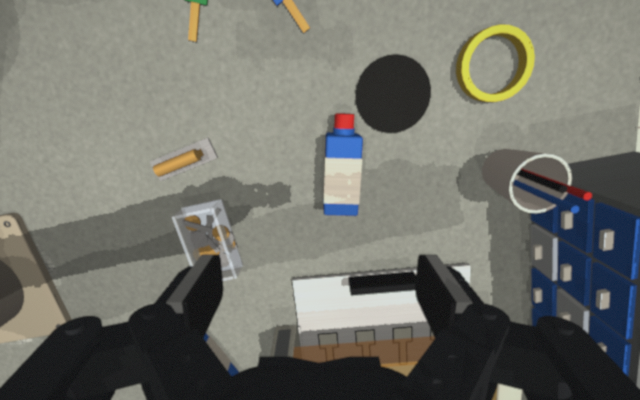

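Run:
```python
from h import *
Rt=down(78.9,-30); z=Rt.apply([0,0,1]); g=np.array([582.1,98.5,28])+5*z
print(g,z); rel(g-90*z,Rt)
```

```text
[581.61869508  96.04676834  23.66987298] [-0.09626098 -0.49064633 -0.8660254 ]
row: 0.1429 0.1000 0.7578 -0.0010 -0.3340 -0.0002 | mm [ 42.9  30.  227.4] deg [ -0.1 -30.1  -0. ] rows 5.6
```

Request:
move_arm(rows="0.143 0.1 0.758 0 -0.333 0 -1;0.143 0.1 0.758 0 -0.333 0 -1;0.143 0.1 0.758 0 -0.333 0 -1;0.143 0.1 0.758 0 -0.333 0 -1;0.143 0.1 0.758 0 -0.333 0 -1;0.143 0.1 0.758 0 -0.333 0 -1;0.143 0.1 0.758 0 -0.333 0 -1;0.143 0.1 0.758 0 -0.333 0 -1;0.143 0.1 0.758 0 -0.333 0 -1")

```text
clock: 2.72
eef_pos: [592.2, 137.2, 104.2]
tool_rot: [3.139, 0.522, 1.372]
force: [-0.4, -1.3, 1.3]
width: 85.4
gripper_force: 0.0
```

Run:
```python
from h import *
st()
Rt=down(78.9,-30); z=Rt.apply([0,0,1]); g=np.array([582.1,98.5,28])+5*z
rel(g,Rt)
d=cam('wrist'); blobs(d,'blue',*BLU,46,150);blobs(d,'red',*RED,23,100)
```

```text
t 2.7 p [592.2 137.2 104.2] rpy [179.8  29.9  78.6] q [-0.8   0.99  0.58  1.52 -0.05  1.02 -0.54] w 85.4 gf 0.0 F [-0.4 -1.3  1.3]
row: 0.0115 -0.0083 0.3032 -0.0000 -0.0008 -0.0030 | mm [ 3.5 -2.5 91. ] deg [-0.  -0.1 -0.3] rows 2.2
blue px 630 351 A 546.0 w [ 896.6 -210.4] rect [ 919.6 -269.1] [ 22.5 289.9] 24.0
blue px 587 320 A 809.5 w [ 812.3 -102.9] rect [ 816.3 -118.1] [ 24.4 156.7] 29.7
blue px 314 278 A 354.5 w [567.7  30.5] rect [567.9  30.4] [11.1 43.4] 78.4
blue px 316 195 A 4068.0 w [589.  124.9] rect [589.7 126.9] [60.9 43.9] 77.2
red px 318 150 A 1588.0 w [592.7 138.9] rect [592.4 137.4] [35.5 23.7] 76.1
```

Request:
move_arm(rows="0.012 -0.008 0.15 0 0 -0.003 -1;0.012 -0.008 0.25 0 0 -0.003 -1;0.012 -0.008 0.3 0 0 -0.003 -1;0.012 -0.008 0.3 0 0 -0.003 -1;0.012 -0.008 0.3 0 0 -0.003 -1;0.012 -0.008 0.3 0 0 -0.003 1;0.012 -0.008 0.3 0 0 -0.003 1;0.012 -0.008 0.3 0 0 -0.003 1;0.012 -0.008 0.3 0 0 -0.003 1;0.012 -0.008 0.3 0 0 -0.003 1;0.012 -0.008 0.3 0 0 -0.003 1;0.012 -0.008 0.3 0 0 -0.003 1")

```text
clock: 3.77
eef_pos: [582.3, 98.1, 23.7]
tool_rot: [-3.142, 0.521, 1.378]
force: [1.1, 2.1, 6.6]
width: 45.4
gripper_force: 61.7
```

Run:
```python
from h import *
st()
s=read_state();p=s['eef_pos']
# lift 60 & rotate to tilt -10
rel(p+[0,0,120],down(78.6,0)); rel(p+[20,0,160],down(60,30))
```

```text
t 3.8 p [582.3  98.1  23.7] rpy [-180.    29.9   79. ] q [-0.75  1.08  0.55  1.61 -0.07  0.83 -0.53] w 45.4 gf 61.7 F [1.1 2.1 6.6]
row: -0.1992 -0.0000 -0.3469 0.0010 0.3319 0.0040 | mm [ -59.8   -0.  -104.1] deg [ 0.1 29.9  0.4] rows 4.2
row: -0.2545 0.0654 -0.4689 -0.0003 0.6589 0.2206 | mm [ -76.4   19.6 -140.7] deg [-0.  59.3 19.9] rows 8.7
```

Request:
move_arm(rows="-0.1 0 -0.173 0 0 0 1;-0.2 0 -0.347 0 0.05 0.02 1;-0.254 0.065 -0.469 0 0.66 0.22 1;-0.254 0.065 -0.469 0 0.66 0.22 1;-0.254 0.065 -0.469 0 0.66 0.22 1;-0.254 0.065 -0.469 0 0.66 0.22 1;-0.254 0.065 -0.469 0 0.66 0.22 1;-0.254 0.065 -0.469 0 0.66 0.22 1;-0.254 0.065 -0.469 0 0.66 0.22 1;-0.254 0.065 -0.469 0 0.66 0.22 1;-0.254 0.065 -0.469 0 0.66 0.22 1;-0.254 0.065 -0.469 0 0.66 0.22 1")

```text
clock: 4.77
eef_pos: [600.6, 92.3, 181.3]
tool_rot: [-3.137, -0.522, 1.036]
force: [-0.4, 1.4, -2.8]
width: 45.8
gripper_force: 62.0
```

Run:
```python
from h import *
st()
for y in (60,40,20): rel([640,130,190],down(y,60))
```

```text
t 4.8 p [600.6  92.3 181.3] rpy [-179.7  -29.9   59.4] q [ 0.16  0.61 -0.17  1.98 -0.9   0.47  0.3 ] w 45.8 gf 62.0 F [-0.4  1.4 -2.8]
row: 0.1664 0.0493 0.0619 0.0019 0.3344 -0.0057 | mm [49.9 14.8 18.6] deg [ 0.2 30.1 -0.5] rows 4.2
row: 0.1664 0.0493 0.0619 -0.1569 0.3316 0.1534 | mm [49.9 14.8 18.6] deg [-14.1  29.8  13.8] rows 5.0
row: 0.1664 0.0493 0.0619 -0.3155 0.3219 0.3124 | mm [49.9 14.8 18.6] deg [-28.4  29.   28.1] rows 6.9
```

Request:
move_arm(rows="0.166 0.049 -0.05 -0.31 0.32 0.31 1;0.166 0.049 0.06 -0.315 0.322 0.312 1;0.166 0.049 0.06 -0.315 0.322 0.312 1;0.166 0.049 0.06 -0.315 0.322 0.312 1;0.166 0.049 0.06 -0.315 0.322 0.312 1;0.166 0.049 0.06 -0.315 0.322 0.312 1;0.166 0.049 0.06 -0.315 0.322 0.312 1;0.166 0.049 0.06 -0.315 0.322 0.312 1;0.166 0.049 0.06 -0.315 0.322 0.312 1;0.166 0.049 0.06 -0.315 0.322 0.312 1")

```text
clock: 5.6
eef_pos: [702.6, 88.5, 295.5]
tool_rot: [-3.006, -0.758, 0.448]
force: [0.4, -0.2, -1.8]
width: 45.2
gripper_force: 63.7
```

Run:
```python
from h import *
st(); rel([662,158,110],down(20,60)); rel([662,158,80],down(20,60))
```

```text
t 5.6 p [702.6  88.5 295.5] rpy [-172.2  -43.4   25.7] q [ 0.38  0.54 -0.48  1.92 -1.1   0.23 -0.02] w 45.2 gf 63.7 F [ 0.4 -0.2 -1.8]
row: -0.4407 -0.2060 0.4663 -0.1357 0.1864 0.0267 | mm [-132.2  -61.8  139.9] deg [-12.2  16.8   2.4] rows 4.8
row: -0.5095 -0.1962 0.5383 -0.1357 0.1864 0.0267 | mm [-152.8  -58.9  161.5] deg [-12.2  16.8   2.4] rows 5.5
```

```bash
cat > kin.py <<'E'
import numpy as np, itertools
from scipy.optimize import least_squares
from scipy.spatial.transform import Rotation as R
S=[([-1.27380039,0.62915219,0.03843911,1.51814705,-0.02700824,0.99631617,-0.01999431],[230.5,607.3,244.6],[-179.91,0,159.2]),
([-0.98,0.37,0.28,1.75,-0.11,1.04,-0.17],[395.3,349.1,331.2],[179.8,.1,118.2]),
([-0.56,0.45,0.49,1.66,-0.24,1.09,-0.19],[552.9,103.5,328.9],[-179.9,-.1,78.8]),
([-0.8,0.99,0.58,1.52,-0.05,1.02,-0.54],[592.2,137.2,104.2],[179.8,29.9,78.6]),
([-0.75,1.08,0.55,1.61,-0.07,0.83,-0.53],[582.3,98.1,23.7],[-180,29.9,79]),
([0.16,0.61,-0.17,1.98,-0.9,0.47,0.3],[600.6,92.3,181.3],[-179.7,-29.9,59.4]),
([0.38,0.54,-0.48,1.92,-1.1,0.23,-0.02],[702.6,88.5,295.5],[-172.2,-43.4,25.7])]
def fk(q,P,sg):
    # P: z1, (x,z)3 , (x,z)4up , (x,z)5, (x,z)6, z7, yaw
    M=R.identity(); p=np.zeros(3)
    T=[(0,0),(0,P[0]),(0,P[1]),(P[2],P[3]),(P[4],P[5]),(P[6],P[7]),(P[8],P[9])]
    for i in range(7):
        p=p+M.apply([T[i][0],0,T[i][1]])
        M=M*R.from_rotvec(np.array([0,q[i],0]) if i%2 else np.array([0,0,sg[i]*q[i]]))
    return p, M*R.from_euler('z',P[10])
def res(P,sg):
    o=[]
    for q,p,e in S:
        a,M=fk(q,P,sg); o+=list((a-p)/10)
        o+=list((M.inv()*R.from_euler('xyz',e,degrees=True)).as_rotvec()*30)
    return np.array(o)
if __name__=='__main__':
    best=None
    for c in itertools.product([1,-1],repeat=4):
        sg={0:c[0],2:c[1],4:c[2],6:c[3]}
        for y in (0,1.57,3.14,-1.57):
            r=least_squares(res,[330,100,0,300,0,100,0,300,0,250,y],args=(sg,))
            if best is None or r.cost<best[0]: best=(r.cost,sg,r.x)
    print(best[0],best[1],best[2].round(2).tolist()); print(res(best[2],best[1]).reshape(-1,6).round(2))
    import pickle; pickle.dump(best,open('kin.pkl','wb'))
E
python3 kin.py
```

```text
9.621261916251738 {0: -1, 2: -1, 4: -1, 6: -1} [387.09, 120.3, 26.6, 436.82, 62.98, -327.47, -38.79, 697.07, -11.27, 355.71, 1.57]
[[-2.23  1.55 -0.    0.   -0.   -0.01]
 [-0.78  2.07  0.21 -0.14  0.12 -0.02]
 [ 0.56  1.42  0.31  0.02 -0.13  0.14]
 [-0.97  0.02 -0.24  0.07 -0.01  0.16]
 [-1.23 -0.18  0.03  0.06 -0.08 -0.03]
 [-0.66  0.39  0.19 -0.24 -0.01  0.03]
 [ 0.31 -0.79 -0.5   0.31  0.05 -0.28]]
```

```bash
python3 - <<'E'
s=open('kin.py').read()
s=s.replace("T=[(0,0),(0,P[0]),(0,P[1]),(P[2],P[3]),(P[4],P[5]),(P[6],P[7]),(P[8],P[9])]","T=[(0,0,0),(0,P[1],P[0]),(0,0,0),(P[2],P[4],P[3]),(P[5],0,0),(0,P[6],P[7]),(P[8],0,P[9])]").replace("[T[i][0],0,T[i][1]]","T[i]").replace("[330,100,0,300,0,100,0,300,0,250,y]","[380,0,20,400,0,20,0,380,50,300,y]")
s=s.replace("    best=None\n    for c in itertools.product([1,-1],repeat=4):","    best=None\n    for c in [(-1,-1,-1,-1)]:")
open('kin.py','w').write(s)
E
python3 kin.py
cat > ik.py <<'E'
import pickle
from kin import *
_,SG,P=pickle.load(open('kin.pkl','rb'))
LO=np.array([-3.06,-.37,-1.25,.18,-1.1,.23,-2.94]);HI=np.array([3.06,2.12,1.32,2.47,4.24,1.98,2.94])
def ik(p,Rt,q0s,w=0.02):
    out=[]
    for q0 in q0s:
        f=lambda q:np.r_[(np.subtract(fk(q,P,SG)[0],p))/5,(fk(q,P,SG)[1].inv()*Rt).as_rotvec()*30,w*(q-q0)]
        r=least_squares(f,np.clip(q0,LO+.01,HI-.01),bounds=(LO,HI)); e=f(r.x)[:6]
        out.append((np.abs(e).max(),r.x))
    return sorted(out,key=lambda t:t[0])
E
python3 - <<'E'
from ik import *; from h import down
rng=np.random.default_rng(0); q0s=[rng.uniform(LO,HI) for _ in range(10)]
for y in range(-180,180,30):
    o=ik([662,158,85],down(y,60),q0s); print(y,round(o[0][0],2),o[0][1].round(2))
E
```

```text
0.3956475293329376 {0: -1, 2: -1, 4: -1, 6: -1} [340.18, -10.31, 25.32, 552.69, -9.18, -1.76, -9.4, 358.54, -1.36, 334.95, 1.57]
[[ 0.06 -0.12 -0.1   0.   -0.   -0.01]
 [ 0.12  0.05  0.08 -0.14  0.12 -0.02]
 [ 0.07  0.11  0.18  0.02 -0.13  0.14]
 [-0.08  0.02 -0.04  0.07 -0.01  0.16]
 [ 0.02 -0.04 -0.02  0.06 -0.08 -0.03]
 [-0.12  0.42  0.   -0.24 -0.01  0.03]
 [ 0.03 -0.36 -0.11  0.31  0.05 -0.28]]
-180 8.43 [-0.13  1.35 -0.22  0.55 -0.04  1.98  1.27]
-150 7.88 [-0.45  1.37  0.32  0.55 -0.04  1.98  1.89]
-120 1.31 [-0.66  1.49  0.7   0.52 -0.03  1.98  2.37]
-90 0.0 [-0.84  1.31  0.52  1.09  0.35  1.43  2.45]
-60 0.0 [-0.18  1.35 -1.    1.61  1.74  1.98  1.97]
-30 0.0 [-0.11  1.25 -0.88  2.06  2.06  1.77  1.98]
0 0.0 [-1.17  1.64  1.32  2.36  3.43  1.2  -0.07]
30 0.0 [-0.8   1.63  1.32  2.34  3.56  1.94  0.4 ]
60 0.0 [-0.36  1.23  0.83  2.01  4.24  1.71  1.16]
90 0.0 [ 0.4   1.14 -0.44  1.53 -0.82  0.93  0.81]
120 0.0 [ 0.2   1.28 -0.29  0.98 -0.57  1.55  0.76]
150 1.92 [ 0.1   1.46 -0.64  0.5  -0.04  1.98  0.76]
```

Run:
```python
from ik import *; from h import *
s=read_state(); q=s['qpos']
for y in (80,90,100):
  for p in ([655,140,180],[662,158,80]):
    o=ik(p,down(y,60),[q]); print(y,p,o[0][0].round(2),o[0][1].round(2))
rel([655,140,180],down(90,60))
```

```text
80 [655, 140, 180] 0.0 [ 0.6   1.01 -0.7   1.72 -0.77  0.7   0.65]
80 [662, 158, 80] 0.0 [ 0.58  1.2  -0.72  1.69 -0.75  0.59  0.74]
90 [655, 140, 180] 0.0 [ 0.53  1.03 -0.62  1.56 -0.66  0.94  0.6 ]
90 [662, 158, 80] 0.0 [ 0.49  1.19 -0.61  1.53 -0.64  0.84  0.69]
100 [655, 140, 180] 0.0 [ 0.45  1.07 -0.57  1.39 -0.56  1.15  0.59]
100 [662, 158, 80] 0.0 [ 0.41  1.22 -0.54  1.35 -0.55  1.07  0.67]
row: -0.3144 -0.1898 0.2605 0.4802 0.1324 -0.4500 | mm [-94.3 -57.   78.1] deg [ 43.2  11.9 -40.5] rows 8.4
```

Request:
move_arm(rows="-0.31 -0.19 0.26 0.48 0.13 -0.45 1;-0.31 -0.19 0.26 0.48 0.13 -0.45 1;-0.31 -0.19 0.26 0.48 0.13 -0.45 1;-0.31 -0.19 0.26 0.48 0.13 -0.45 1;-0.31 -0.19 0.26 0.48 0.13 -0.45 1;-0.31 -0.19 0.26 0.48 0.13 -0.45 1;-0.31 -0.19 0.26 0.48 0.13 -0.45 1;-0.31 -0.19 0.26 0.48 0.13 -0.45 1;-0.31 -0.19 0.26 0.48 0.13 -0.45 1;-0.31 -0.19 0.26 0.48 0.13 -0.45 1;-0.31 -0.19 0.26 0.48 0.13 -0.45 1")

```text
clock: 6.52
eef_pos: [655.5, 139.9, 179.5]
tool_rot: [-3.136, -1.042, 1.565]
force: [0.6, 0.0, -1.1]
width: 45.4
gripper_force: 63.7
```

Run:
```python
from h import *
st(); rel([662.3,157.5,110],down(90,60)); rel([662.3,157.5,79.8],down(90,60))
d=cam('side');save(d,'s2')
```

```text
t 6.5 p [655.5 139.9 179.5] rpy [-179.7  -59.7   89.7] q [ 0.53  1.04 -0.64  1.57 -0.64  0.91  0.59] w 45.4 gf 63.7 F [ 0.6  0.  -1.1]
row: -0.1703 0.0232 0.1675 -0.0005 0.0031 -0.0019 | mm [-51.1   7.   50.3] deg [-0.   0.3 -0.2] rows 1.7
row: -0.2572 0.0235 0.2183 -0.0005 0.0031 -0.0019 | mm [-77.2   7.   65.5] deg [-0.   0.3 -0.2] rows 2.4
```

View pics/s2.png

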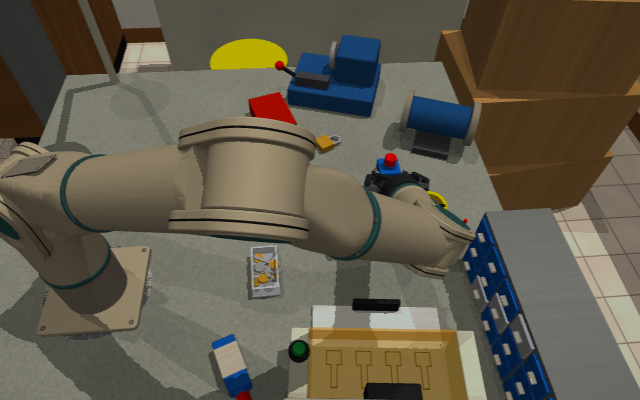

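Request:
move_arm(rows="-0.1 0.02 0.1 0 0.003 -0.002 1;-0.17 0.023 0.167 0 0.003 -0.002 1;-0.2 0.023 0.186 0 0.003 -0.002 1;-0.23 0.023 0.202 0 0.003 -0.002 1;-0.245 0.023 0.211 0 0.003 -0.002 1;-0.257 0.023 0.218 0 0.003 -0.002 1;-0.257 0.023 0.218 0 0.003 -0.002 1;-0.257 0.023 0.218 0 0.003 -0.002 1")

```text
clock: 7.23
eef_pos: [662.8, 156.5, 82.5]
tool_rot: [3.137, -1.05, 1.574]
force: [-0.6, -1.1, 0.1]
width: 45.3
gripper_force: 63.7
```

Run:
```python
from h import *
st(); rel([662.3,157.5,78.5],down(90,60))
```

```text
t 7.2 p [662.8 156.5  82.5] rpy [179.7 -60.1  90.2] q [ 0.5   1.19 -0.64  1.55 -0.63  0.81  0.68] w 45.3 gf 63.7 F [-0.6 -1.1  0.1]
row: -0.0100 -0.0017 0.0096 0.0010 -0.0016 0.0011 | mm [-3.  -0.5  2.9] deg [ 0.1 -0.1  0.1] rows 0.1
```

Request:
move_arm(rows="-0.004 -0.001 0.003 0 0 0 1;-0.008 -0.001 0.005 0 0 0 1;-0.01 -0.001 0.0065 0 0 0 1;-0.01 -0.001 0.0065 0 0 0 1;-0.01 -0.001 0.0065 0 0 0 1")

```text
clock: 7.65
eef_pos: [662.7, 156.6, 82.4]
tool_rot: [3.135, -1.054, 1.577]
force: [-5.3, -9.5, 16.6]
width: 45.2
gripper_force: 65.9
```

Request:
move_arm(rows="0 0 0 0 0 0 1;0.002 0 -0.001 0 0 0 0.3;0.002 0 -0.001 0 0 0 -0.3;0.002 0 -0.001 0 0 0 -1;0.002 0 -0.001 0 0 0 -1;0.002 0 -0.001 0 0 0 -1;0.002 0 -0.05 0 0 0 -1;0.002 0 -0.15 0 0 0 -1;0.002 0 -0.3 0 0 0 -1;0.002 0 -0.4 0 0 0 -1;0.002 0 -0.4 0 0 0 -1")

```text
clock: 8.57
eef_pos: [665.5, 44.6, 138.6]
tool_rot: [3.13, -1.042, 1.571]
force: [0.2, -1.2, 0.1]
width: 85.4
gripper_force: 0.0
```

Run:
```python
from h import *
st(); d=cam('wrist');save(d,'w3')
for z in (134,): blobs(d,'red',*RED,z,100)
d=cam('side'); blobs(d,'red',*RED,134,20,(355,120,420,220));
d=cam('scene'); blobs(d,'redscene',*RED,134,20,(280,150,420,320));save(d,'sc3')
s=read_state();p=s['eef_pos']; rel([600,40,260],down(90,0))
```

```text
t 8.6 p [665.5  44.6 138.6] rpy [179.3 -59.7  90. ] q [ 0.62  1.11 -0.58  1.47 -0.57  1.03  0.64] w 85.4 gf 0.0 F [ 0.2 -1.2  0.1]
red px 620 335 A 355.0 w [785.5  17.3] rect [786.2  17.6] [23.9  3.1] 21.2
red px 312 139 A 1121.0 w [662.1 143.1] rect [662.3 144.3] [23.5 41.2] 2.3
red px 74 97 A 1059.5 w [484.2 194.3] rect [484.4 194.4] [63.2 21.1] 0.1
red px 155 47 A 3138.5 w [516.1 282.2] rect [513.9 276.9] [ 62.2 144. ] 17.6
red px 386 182 A 74.0 w [661.8 152.6] rect [660.7 150.9] [36.9 20.8] 79.8
redscene px 334 242 A 109.0 w [668.6 157.1] rect [668.3 157.4] [20.8 35.4] 89.1
redscene px 414 177 A 157.0 w [461.2 357.9] rect [465.  357.9] [97.7 21.2] 0.5
row: 0.3321 -0.2052 -0.2421 0.0001 -0.6682 0.0001 | mm [ 99.6 -61.5 -72.6] deg [  0.  -60.1   0. ] rows 8.4
```

View pics/sc3.png

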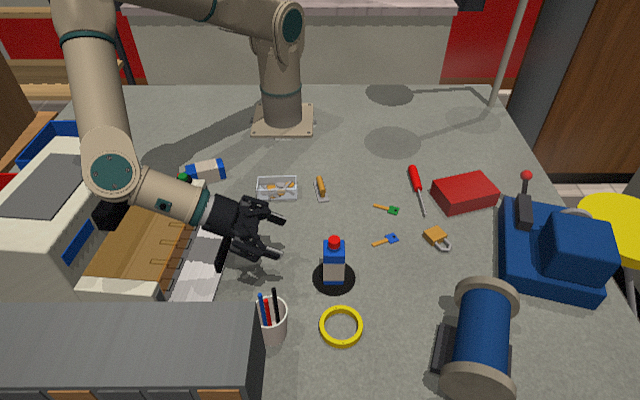

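Request:
move_arm(rows="0.1 0 -0.1 0 0 0 -1;0.33 -0.2 -0.24 0 -0.668 0 -1;0.33 -0.2 -0.24 0 -0.668 0 -1;0.33 -0.2 -0.24 0 -0.668 0 -1;0.33 -0.2 -0.24 0 -0.668 0 -1;0.33 -0.2 -0.24 0 -0.668 0 -1;0.33 -0.2 -0.24 0 -0.668 0 -1;0.33 -0.2 -0.24 0 -0.668 0 -1;0.33 -0.2 -0.24 0 -0.668 0 -1;0.33 -0.2 -0.24 0 -0.668 0 -1;0.33 -0.2 -0.24 0 -0.668 0 -1")

```text
clock: 9.63
eef_pos: [600.3, 48.0, 258.4]
tool_rot: [-3.14, -0.001, 1.583]
force: [0.3, 1.8, -0.4]
width: 85.3
gripper_force: 0.0
```

Run:
```python
from h import *
st(); d=cam('wrist');save(d,'w4')
blobs(d,'blk48',*BLK,48,300); blobs(d,'grn',*GRN,105,20)
rel([607,-45,160],down(85.5,0))
```

```text
t 9.6 p [600.3  48.  258.4] rpy [-1.799e+02 -1.000e-01  9.070e+01] q [-0.05  0.55 -0.11  1.64  0.07  0.96 -0.18] w 85.3 gf 0.0 F [ 0.3  1.8 -0.4]
blk48 px 324 285 A 1484.5 w [607.7 -89.7] rect [609.1 -89.9] [26.4 94.9] 84.3
blk48 px 320 357 A 40326.0 w [ 604.7 -193.7] rect [ 603.1 -156.8] [839.9 208.1] 0.8
blk48 px 534 194 A 422.0 w [829.7  22.8] rect [828.7  22.8] [ 9.1 70.9] 67.7
blk48 px 361 69 A 2463.5 w [639.4 145.7] rect [647.7 150.6] [69.8 83.9] 18.0
row: -0.3003 0.0202 0.3266 -0.0014 -0.0011 0.0552 | mm [-90.1   6.1  98. ] deg [-0.1 -0.1  5. ] rows 3.2
```

View pics/w4.png

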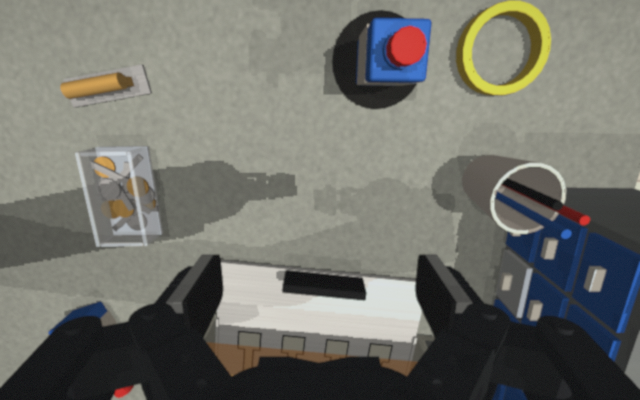

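Run:
```python
from h import *
n0=np.array([.096,.995]); t0=np.array([.995,-.096])
for nm,roi,s in(('wrist',(270,265,380,305),-1),('side',(340,290,410,318),1)):
    d=cam(nm)
    c,W,r=max(blobs(d,nm,*BLK,48,200,roi),key=lambda b:len(b[0]))
    a=W@t0; b=W@n0; am=(a.min()+a.max())/2; xs=[];ys=[]
    for k in np.linspace(-38,38,20):
        m=abs(a-am-k)<4; xs.append(k); ys.append((b[m]*s).max()*s)
    p=np.polyfit(xs,ys,1); c0=t0*am+n0*p[1]
    print(nm,'edge mid',c0.round(1),'yaw corr deg',np.degrees(p[0]).round(2),'len',np.ptp(a))
# tray front edge in wrist at z=12: white -> grey transition
```

```text
wrist px 324 283 A 1489.0 w [607.8 -89.9] rect [609.  -90.1] [26.2 95. ] 84.5
wrist edge mid [ 607.3 -102.8] yaw corr deg 0.01 len 94.98603637695305
side px 376 304 A 492.0 w [ 606.3 -107.4] rect [ 605.9 -107.5] [ 25.1 100.4] 85.5
side edge mid [606.6 -94.9] yaw corr deg 1.07 len 99.93311450195313
```

Run:
```python
from h import *; from ik import ik
q=read_state()['qpos']
for y in(-5,175):
  for p in([607,-99,120],[607,-99,35],[621,51,35]): o=ik(p,down(y),[q]); print(y,o[0][0].round(2),o[0][1].round(2))
rel([607,-99,120],down(-5)); rel([607,-99,120],down(-5+45))
rel([607,-99,120],down(175)); rel([607,-99,120],down(-5+45))
```

```text
-5 0.0 [-0.1   0.76  0.36  1.73 -0.38  0.71 -1.2 ]
-5 0.0 [-0.08  0.89  0.32  1.76 -0.48  0.57 -1.12]
-5 0.0 [-0.34  0.9   0.35  1.74 -0.5   0.59 -1.34]
175 0.0 [ 0.42  0.78 -0.51  1.74  0.52  0.76  1.14]
175 0.0 [ 0.39  0.9  -0.46  1.77  0.64  0.62  1.04]
175 0.0 [ 0.14  0.91 -0.44  1.75  0.6   0.62  0.83]
row: -0.4634 0.0211 0.4597 -0.0013 0.0009 1.0559 | mm [-139.     6.3  137.9] deg [-0.1  0.1 95. ] rows 13.3
row: -0.4634 0.0211 0.4597 -0.0014 0.0003 0.5559 | mm [-139.     6.3  137.9] deg [-0.1  0.  50. ] rows 7.0
row: -0.4634 0.0211 0.4597 -0.0009 -0.0013 -0.9441 | mm [-139.     6.3  137.9] deg [ -0.1  -0.1 -85. ] rows 11.9
row: -0.4634 0.0211 0.4597 -0.0014 0.0003 0.5559 | mm [-139.     6.3  137.9] deg [-0.1  0.  50. ] rows 7.0
```

Request:
move_arm(rows="-0.46 0.02 0.3 0 0 -0.944 -1;-0.46 0.02 0.3 0 0 -0.944 -1;-0.46 0.02 0.3 0 0 -0.944 -1;-0.46 0.02 0.3 0 0 -0.944 -1;-0.46 0.02 0.4 0 0 -0.944 0;-0.46 0.02 0.46 0 0 -0.944 0;-0.46 0.02 0.46 0 0 -0.944 0;-0.46 0.02 0.46 0 0 -0.944 0;-0.46 0.02 0.46 0 0 -0.944 0;-0.46 0.02 0.46 0 0 -0.944 0;-0.46 0.02 0.46 0 0 -0.944 0;-0.46 0.02 0.46 0 0 -0.944 0")

```text
clock: 10.78
eef_pos: [606.7, -100.8, 120.3]
tool_rot: [3.141, -0.001, 3.055]
force: [-0.8, 0.0, 1.1]
width: 42.8
gripper_force: 0.0
```

Run:
```python
from h import *
st(); rel([607,-99,34],down(175))
d=cam('wrist'); blobs(d,'h',*BLK,48,200);save(d,'w5')
```

```text
t 10.8 p [ 606.7 -100.8  120.3] rpy [ 1.80e+02 -1.00e-01  1.75e+02] q [ 0.41  0.77 -0.48  1.72  0.48  0.77  1.18] w 42.8 gf 0.0 F [-0.8  0.   1.1]
row: -0.0010 0.0059 0.2877 0.0005 -0.0008 0.0005 | mm [-0.3  1.8 86.3] deg [ 0.  -0.1  0. ] rows 2.1
h px 322 351 A 38462.5 w [ 713.3 -109.3] rect [ 692.4 -109.1] [456.4 132.1] 85.0
h px 609 235 A 3236.0 w [636.5  86.4] rect [641.5  87.9] [78.7 37.3] 10.9
h px 321 206 A 2132.0 w [ 600.1 -100.1] rect [ 605.3 -100.7] [ 10.2 100. ] 84.3
```

View pics/w5.png

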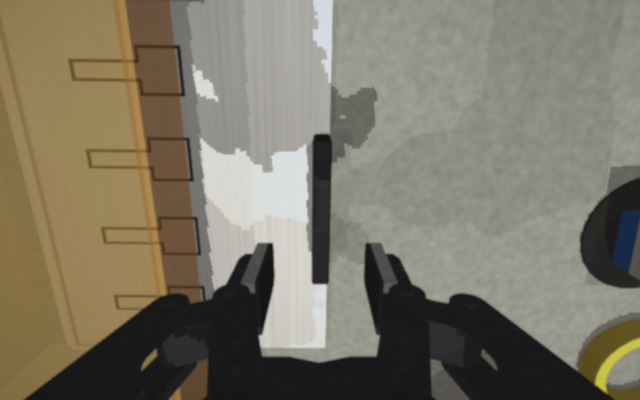

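Request:
move_arm(rows="0 0.001 0.15 0 0 0.005 0;0 0.001 0.25 0 0 0.005 0;0 0.001 0.285 0 0 0.005 0;0 0.001 0.285 0 0 0.005 0;0 0.001 0.285 0 0 0.005 1;0 0.001 0.285 0 0 0.005 1;0 0.001 0.285 0 0 0.005 1;0 0.001 0.285 0 0 0.005 1;0 0.001 0.285 0 0 0.005 1;0 0.001 0.285 0 0 0.005 1")

```text
clock: 11.67
eef_pos: [609.2, -98.3, 37.7]
tool_rot: [-3.141, 0.004, 3.045]
force: [-0.6, -0.7, 6.8]
width: 10.9
gripper_force: 60.5
```

Request:
move_arm(rows="0 0.06 0 0 0 0 1;0 0.12 0 0 0 0 1;0 0.18 0 0 0 0 1;0 0.24 0 0 0 0 1;0 0.3 0 0 0 0 1;0 0.35 0 0 0 0 1;0 0.38 0 0 0 0 1;0 0.38 0 0 0 0 1;0 0.38 0 0 0 0 1")

```text
clock: 12.42
eef_pos: [620.8, 18.0, 37.7]
tool_rot: [3.139, 0.005, 3.047]
force: [0.5, 1.5, 8.4]
width: 11.2
gripper_force: 60.8
```

Request:
move_arm(rows="0 0.03 -0.008 0 0 0 1;0 0.06 -0.008 0 0 0 1;0 0.085 -0.008 0 0 0 1;0 0.1 -0.008 0 0 0 1;0 0.115 -0.008 0 0 0 1;0 0.115 -0.008 0 0 0 1;0 0.115 -0.008 0 0 0 1")

```text
clock: 13.0
eef_pos: [622.2, 32.3, 37.8]
tool_rot: [-3.119, -0.0, 3.036]
force: [1.9, -27.2, 2.4]
width: 10.8
gripper_force: 59.8
```

Request:
move_arm(rows="0 -0.04 0 0 0 0 1;0 -0.055 0 0 0 0 1;0 -0.055 0 0 0 0 0.3;0 -0.055 0 0 0 0 0;0 -0.055 0 0 0 0 0;0 -0.055 -0.1 0 0 0 0;0 -0.055 -0.2 0 0 0 0;0 -0.055 -0.35 0 0 0 -1;0 -0.055 -0.55 0 0 0 -1;0 -0.055 -0.7 0 0 0 -1;0 -0.055 -0.7 0 0 0 -1")

```text
clock: 13.92
eef_pos: [621.4, 35.8, 253.1]
tool_rot: [3.14, 0.006, 3.048]
force: [0.9, 0.4, 0.4]
width: 85.0
gripper_force: 0.0
```

Run:
```python
from h import *
st()
for n in('wrist','side','scene'):
    d=cam(n); save(d,n[:2]+'6'); print(n)
    blobs(d,'grn',*GRN,5,25); blobs(d,'hnd',*BLK,48,200)
d=cam('side');blobs(d,'btn',*GRN,105);blobs(d,'blue',*BLU,5,25,(270,150,345,200))
rel([480,280,260],down(174.5-0))
```

```text
t 13.9 p [621.4  35.8 253.1] rpy [179.9   0.3 174.6] q [ 0.22  0.62 -0.54  1.59  0.36  1.03  1.06] w 85.0 gf 0.0 F [0.9 0.4 0.4]
wrist
hnd px 353 352 A 46044.0 w [855.3  55.1] rect [822.5  18.3] [832.7 208.4] 84.5
hnd px 414 172 A 2035.5 w [633.6 132.2] rect [640.6 135.7] [65.2 84.3] 43.1
hnd px 312 172 A 391.5 w [623.9  28. ] rect [619.   29.4] [ 8.9 97.2] 84.1
side
grn px 299 348 A 120.5 w [ 439.8 -171.4] rect [ 440.2 -170.6] [26.2 25.4] 41.4
grn px 291 170 A 60.0 w [446.5 323.1] rect [445.8 322.4] [29.2 26.9] 66.5
hnd px 393 391 A 851.5 w [ 609.3 -283.6] rect [ 608.7 -283.2] [ 28.8 106.8] 85.3
hnd px 298 351 A 340.5 w [ 438.7 -193.7] rect [ 438.8 -193.8] [41.5 41. ] 41.1
hnd px 83 278 A 224.0 w [-12.8   2.2] rect [-16.9  13.6] [140.3  56.5] 31.1
hnd px 372 252 A 447.5 w [618.8  20.1] rect [619.5  19.9] [29.3 99.6] 85.7
hnd px 15 226 A 713.0 w [-200.1  153.5] rect [-208.   155.1] [ 54.6 135.9] 55.4
hnd px 401 160 A 3385.0 w [739.9 299.7] rect [765.  250.1] [400. 262.] 72.9
hnd px 57 128 A 427.5 w [-190.3  488.7] rect [-231.1  523.1] [119.1 271.5] 80.5
hnd px 308 81 A 276.0 w [517.3
[... 1013 characters left out ...]
 -26.6] rect [193.7 -30.9] [408.5 232.9] 9.1
hnd px 542 15 A 236.5 w [-883.2 1232.7] rect [-848.2 1223.4] [ 55.  609.4] 62.9
hnd px 470 5 A 252.5 w [-1038.2   917. ] rect [-1036.6   921.4] [177.1 154.4] 89.8
hnd px 117 33 A 657.0 w [-659.3 -796.4] rect [-671.9 -762.1] [1066.3  124.3] 26.5
hnd px 71 41 A 779.5 w [-578.8 -967.2] rect [ -654.9 -1008.8] [1125.6   49.4] 31.8
btn px 299 348 A 119.5 w [ 439.5 -209.8] rect [ 439.5 -209.6] [22.1 22.8] 40.8
btn px 291 170 A 59.5 w [445.5 231.8] rect [445.1 231.4] [25.3 24. ] 66.5
blue px 327 173 A 63.5 w [544.1 306. ] rect [544.4 305.9] [28.7 27.2] 24.1
row: 0.5420 0.7701 -0.0379 0.0000 0.0009 0.0010 | mm [162.6 231.  -11.4] deg [0.  0.1 0.1] rows 6.8
```

View pics/wr6.png

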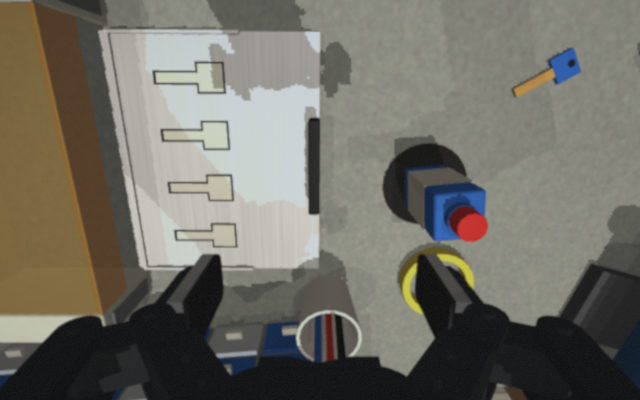

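Run:
```python
from h import *; from ik import ik
d=cam('wrist')
for u,v in((211,77),(216,135),(220,187),(223,235)): print(ray(d,u,v,12).round(1))
q=read_state()['qpos']
rel([493,290,200],down(90)); o=ik([493,290,200],down(90),[q]); print(o[0][0],o[0][1].round(2))
```

```text
[518.5 -69.4  12. ]
[577.7 -75.2  12. ]
[636.3 -81.6  12. ]
[695.4 -88.9  12. ]
row: 0.5000 0.8089 0.1584 -0.0008 -0.0003 0.9398 | mm [150.  242.7  47.5] deg [-0.1 -0.  84.6] rows 11.8
2.7668011643712785e-05 [-0.55  0.57 -0.05  1.8   0.04  0.77 -0.62]
```

Request:
move_arm(rows="0.5 0.8 0 0 0 0.94 -1;0.5 0.8 0 0 0 0.94 -1;0.5 0.8 0 0 0 0.94 -1;0.5 0.8 0 0 0 0.94 -1;0.5 0.8 0 0 0 0.94 -1;0.5 0.8 0 0 0 0.94 -1;0.5 0.81 0.158 0 0 0.94 -0.2;0.5 0.81 0.158 0 0 0.94 -0.2;0.5 0.81 0.158 0 0 0.94 -0.2;0.5 0.81 0.158 0 0 0.94 -0.2;0.5 0.81 0.158 0 0 0.94 -0.2;0.5 0.81 0.158 0 0 0.94 -0.2")

```text
clock: 15.17
eef_pos: [492.8, 289.6, 198.4]
tool_rot: [-3.138, 0.003, 1.564]
force: [0.2, 1.2, -0.8]
width: 51.4
gripper_force: 0.0
```

```bash
cat >> h.py <<'E'
def keys(d,cols=(('green',GRN),('blue',BLU)),zt=5,roi=None):
    for n,c in cols:
        print(n); blobs(d,' head',*c,zt,150,roi)
    blobs(d,'brass',*BRS,zt-.5,80,roi)
E
python3 - <<'E'
from h import *
st(); d=cam('wrist'); save(d,'w7'); keys(d)
E
```

```text
t 15.2 p [492.8 289.6 198.4] rpy [-179.8    0.2   89.6] q [-0.5   0.58 -0.12  1.79  0.09  0.79 -0.68] w 51.4 gf 0.0 F [ 0.2  1.2 -0.8]
green
 head px 270 138 A 685.5 w [445.3 322.7] rect [445.3 322.6] [25.2 27.1] 68.0
blue
 head px 541 329 A 522.0 w [747.9 101.8] rect [747.7 103. ] [16.2 70.8] 49.2
 head px 468 279 A 284.5 w [655.4 167.8] rect [655.  167.5] [59.3 34.1] 38.2
 head px 371 155 A 648.0 w [543.4 306. ] rect [543.5 305.7] [26.9 25. ] 24.5
brass px 614 291 A 1022.0 w [819.8 151.6] rect [814.5 153. ] [71.9 46.1] 56.6
brass px 570 263 A 946.5 w [763.5 186.8] rect [769.1 179.9] [89.  47.5] 60.7
brass px 384 186 A 366.0 w [557.7 274.2] rect [557.9 273.8] [10.2 42.2] 24.0
brass px 258 170 A 379.0 w [432.3 291.2] rect [432.  290.6] [42.6 10.2] 67.6
brass px 378 33 A 2684.5 w [545.3 414.2] rect [545.  413.7] [44.  46.7] 27.9
```

View pics/w7.png

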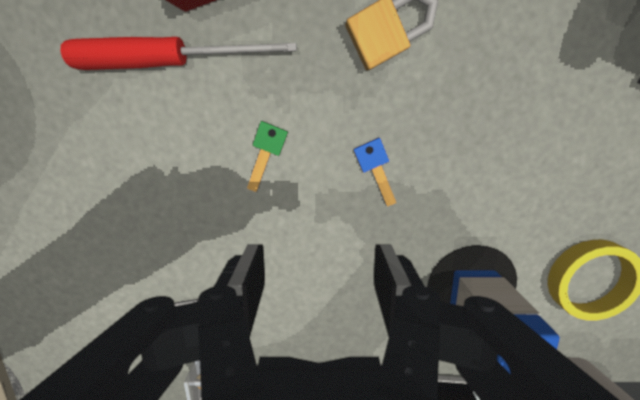

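Run:
```python
from h import *
rel([444.6,320.8,80],down(67.7)); rel([444.6,320.8,17],down(67.7))
```

```text
row: 0.1033 -0.1605 0.3953 -0.0016 0.0021 0.2414 | mm [ 31.  -48.2 118.6] deg [-0.1  0.2 21.7] rows 3.2
row: 0.1039 -0.1599 0.6053 -0.0016 0.0021 0.2414 | mm [ 31.2 -48.  181.6] deg [-0.1  0.2 21.7] rows 4.6
```

Request:
move_arm(rows="0.103 -0.16 0.395 0 0 0.241 -0.2;0.103 -0.16 0.395 0 0 0.241 -0.2;0.103 -0.16 0.395 0 0 0.241 -0.2;0.103 -0.16 0.395 0 0 0.241 -0.2;0.103 -0.16 0.48 0 0 0.241 -0.2;0.104 -0.16 0.55 0 0 0.241 -0.2;0.104 -0.16 0.59 0 0 0.241 -0.2;0.104 -0.16 0.605 0 0 0.241 -0.2;0.104 -0.16 0.605 0 0 0.241 -0.2;0.104 -0.16 0.605 0 0 0.241 -0.2")

```text
clock: 16.05
eef_pos: [447.3, 321.1, 19.8]
tool_rot: [3.141, -0.001, 1.191]
force: [0.1, -0.1, -0.3]
width: 51.3
gripper_force: 0.0
```

Run:
```python
from h import *
st(); rel([444.6,320.8,16.5],down(67.7)); d=cam('wrist'); save(d,'w8'); keys(d)
```

```text
t 16.1 p [447.3 321.1  19.8] rpy [179.9  -0.   68.2] q [-0.67  0.83 -0.    1.95  0.01  0.36 -1.06] w 51.3 gf 0.0 F [ 0.1 -0.1 -0.3]
row: -0.0043 -0.0078 0.0110 0.0006 -0.0005 0.0061 | mm [-1.3 -2.4  3.3] deg [ 0.1 -0.   0.5] rows 0.1
green
 head px 312 252 A 2719.0 w [445.5 323.7] rect [445.5 323.4] [25.7 27.3] 68.2
blue
 head px 522 211 A 3212.5 w [542.9 307.3] rect [542.7 306.8] [27.4 27.2] 24.1
brass px 311 313 A 1291.0 w [432.4 292. ] rect [432.  290.9] [41.9  9.6] 67.4
brass px 565 259 A 1622.0 w [557.2 275. ] rect [557.4 274.2] [10.3 42.4] 24.2
brass px 483 15 A 1982.5 w [545.5 392.8] rect [543.9 390.8] [15.5 32.6] 68.3
```

View pics/w8.png

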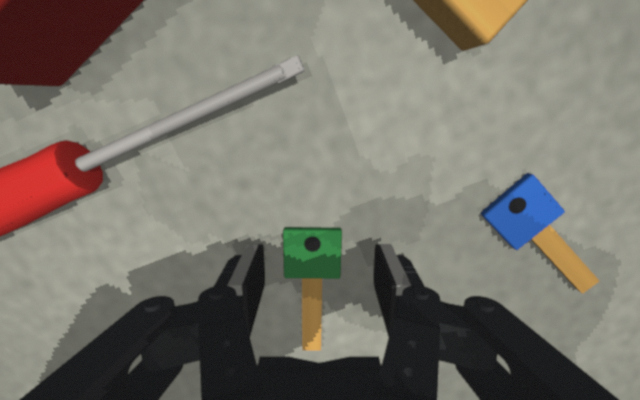

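Request:
move_arm(rows="-0.003 -0.007 0.01 0 0 0.005 -0.2;-0.003 -0.007 0.012 0 0 0.005 -0.2;-0.003 -0.007 0.012 0 0 0.005 0.2;-0.003 -0.007 0.012 0 0 0.005 0.6;-0.003 -0.007 0.012 0 0 0.005 1;-0.003 -0.007 0.012 0 0 0.005 1;-0.003 -0.007 0.012 0 0 0.005 1;-0.003 -0.007 0.012 0 0 0.005 1;-0.003 -0.007 0.012 0 0 0.005 1")

```text
clock: 16.85
eef_pos: [444.4, 321.3, 16.2]
tool_rot: [3.141, -0.0, 1.183]
force: [-0.3, -1.4, 5.7]
width: 25.1
gripper_force: 58.6
```

Request:
move_arm(rows="0 0 -0.05 0 0 0 1;0 0 -0.15 0 0 0 1;0 0 -0.3 0 0 0 1;0 0 -0.45 0 0 0 1;0 0 -0.45 0 0 0 1;0 0 -0.45 0 0 0 1")

```text
clock: 17.35
eef_pos: [446.1, 322.5, 153.7]
tool_rot: [3.138, -0.006, 1.183]
force: [0.0, -0.5, -0.4]
width: 24.4
gripper_force: 59.0
```

Run:
```python
from h import *; from ik import ik
st(); d=cam('wrist'); save(d,'w9'); q=read_state()['qpos']
p=read_state()['eef_pos']; z=p[2]-14+5
keys(d,zt=z); print('key top z guess',z)
# bay -90 target: origin grasp offset +2 along key x
n=np.array([.1,.995])
tg=np.array([518.7,-70.])-2*n
for zz in(140,32): rel([*tg,zz],down(84.4)); o=ik([*tg,zz],down(84.4),[q]); print(o[0][0].round(2),o[0][1].round(2))
```

```text
t 17.4 p [446.1 322.5 153.7] rpy [179.8  -0.4  67.8] q [-0.68  0.61  0.    1.89 -0.    0.63 -1.07] w 24.4 gf 59.0 F [ 0.  -0.5 -0.4]
green
 head px 319 253 A 2687.5 w [448.  325.2] rect [447.6 324.6] [25.6 27. ] 67.7
blue
 head px 592 254 A 790.5 w [565.9 276.6] rect [565.  275.2] [32.3 21.4] 43.4
 head px 431 160 A 896.0 w [508.9 347.8] rect [508.9 347.7] [13.5 12.9] 24.3
brass px 319 317 A 1256.5 w [434.7 292.7] rect [434.5 292. ] [42.   9.7] 67.3
brass px 457 187 A 508.5 w [516.1 331.5] rect [516.2 331.3] [ 5.2 21.2] 24.2
brass px 394 32 A 3618.5 w [510.2 400.8] rect [510.2 401.2] [22.8 23.8] 27.9
key top z guess 142.53720648025862
row: -1.1212 0.7239 0.0371 0.0014 -0.0014 -0.1848 | mm [-336.4  217.2   11.1] deg [  0.1  -0.1 -16.6] rows 9.6
0.0 [ 0.19  0.61 -0.16  2.    0.17  0.55 -0.18]
row: -1.1221 0.7233 0.3971 0.0014 -0.0014 -0.1848 | mm [-336.6  217.   119.1] deg [  0.1  -0.1 -16.6] rows 10.0
0.0 [ 0.19  0.8  -0.15  2.05  0.36  0.32 -0.36]
```

View pics/w9.png

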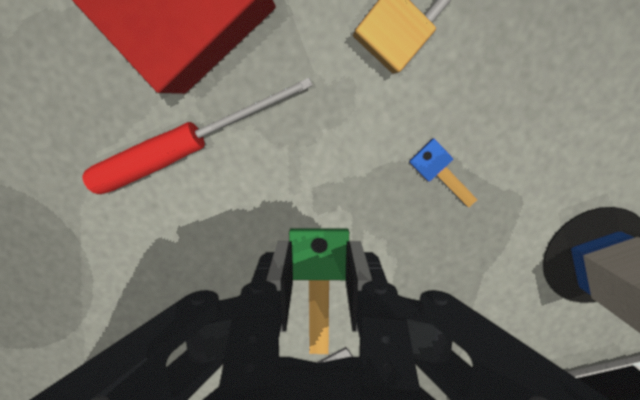

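Request:
move_arm(rows="-1 0.645 0.03 0 0 -0.185 1;-1 0.645 0.03 0 0 -0.185 1;-1 0.645 0.03 0 0 -0.185 1;-1 0.645 0.03 0 0 -0.185 1;-1 0.645 0.03 0 0 -0.185 1;-1 0.645 0.03 0 0 -0.185 1;-1 0.645 0.03 0 0 -0.185 1;-1 0.645 0.03 0 0 -0.185 1;-1 0.645 0.03 0 0 -0.185 1;-1 0.645 0.03 0 0 -0.185 1;-1 0.645 0.03 0 0 -0.185 1")

```text
clock: 18.32
eef_pos: [508.3, -31.6, 139.4]
tool_rot: [-3.138, 0.0, 1.469]
force: [-0.6, 1.8, 0.2]
width: 24.6
gripper_force: 59.0
```

Run:
```python
from h import *
st(); d=cam('wrist'); z=read_state()['eef_pos'][2]-9; keys(d,zt=z,roi=(220,180,420,400))
n=np.array([.098,.995]); tg=np.array([518.7,-70.])-2.7*n
for zz in(60,31,29): rel([*tg,zz],down(84.4))
```

```text
t 18.3 p [508.3 -31.6 139.4] rpy [-179.8    0.    84.2] q [ 0.1   0.59 -0.14  2.    0.15  0.56 -0.24] w 24.6 gf 59.0 F [-0.6  1.8  0.2]
green
 head px 319 253 A 2625.5 w [509.  -27.4] rect [508.9 -28.1] [25.2 25.7] 84.3
blue
brass px 318 318 A 1287.0 w [505.4 -62.2] rect [505.3 -62.6] [41.4  9.6] 84.3
row: -0.1398 0.0481 0.2658 -0.0021 -0.0003 -0.0004 | mm [-41.9  14.4  79.7] deg [-0.2 -0.  -0. ] rows 2.2
row: -0.1398 0.0485 0.3624 -0.0021 -0.0003 -0.0004 | mm [-41.9  14.5 108.7] deg [-0.2 -0.  -0. ] rows 2.8
row: -0.1398 0.0485 0.3691 -0.0021 -0.0003 -0.0004 | mm [-41.9  14.5 110.7] deg [-0.2 -0.  -0. ] rows 2.9
```

Request:
move_arm(rows="-0.14 0.048 0 -0.002 0 0 1;-0.14 0.048 0.15 -0.002 0 0 1;-0.14 0.048 0.266 -0.002 0 0 1;-0.14 0.048 0.32 -0.002 0 0 1;-0.14 0.048 0.35 -0.002 0 0 1;-0.14 0.048 0.363 -0.002 0 0 1;-0.14 0.048 0.367 -0.002 0 0 1;-0.14 0.048 0.369 -0.002 0 0 1;-0.14 0.048 0.369 -0.002 0 0 1;-0.14 0.048 0.369 -0.002 0 0 1")

```text
clock: 19.2
eef_pos: [520.9, -72.9, 32.0]
tool_rot: [3.136, 0.0, 1.474]
force: [-0.3, 0.3, 0.5]
width: 24.9
gripper_force: 59.1
```

Run:
```python
from h import *
st(); d=cam('wrist'); keys(d,zt=18,roi=(220,180,420,400))
```

```text
t 19.2 p [520.9 -72.9  32. ] rpy [179.7   0.   84.4] q [ 0.15  0.79 -0.09  2.01  0.2   0.34 -0.21] w 24.9 gf 59.1 F [-0.3  0.3  0.5]
green
 head px 318 253 A 2666.0 w [521.4 -71.3] rect [521.1 -72.3] [26.7 28. ] 84.3
blue
brass px 318 316 A 1342.0 w [ 517.9 -106.6] rect [ 517.8 -107.5] [42.5 10.5] 83.6
```

Request:
move_arm(rows="0.002 -0.005 0.005 0 0 0 1;0.002 -0.005 0.009 0 0 0 1;0.002 -0.005 0.012 0 0 0 1;0.002 -0.005 0.012 0 0 0 1")

```text
clock: 19.58
eef_pos: [518.6, -72.2, 28.1]
tool_rot: [3.138, 0.0, 1.473]
force: [-2.2, 0.6, 9.1]
width: 25.0
gripper_force: 60.7
```

Contact. Open and rise.

Request:
move_arm(rows="0 0 -0.003 0 0 0 0.5;0 0 -0.003 0 0 0 0.1;0 0 -0.003 0 0 0 -0.2;0 0 -0.003 0 0 0 -0.2;0 0 -0.003 0 0 0 -0.2;0 0 -0.1 0 0 0 -0.2;0 0 -0.3 0 0 0 -0.2;0 0 -0.5 0 0 0 -0.2;0 0 -0.6 0 0 0 -0.2;0.2 0 -0.6 0 0 0 -0.2;0.2 0 -0.6 0 0 0 -0.2")

```text
clock: 20.5
eef_pos: [525.8, -11.0, 210.8]
tool_rot: [3.132, -0.002, 1.471]
force: [0.4, 1.4, -1.0]
width: 51.3
gripper_force: 0.0
```

Run:
```python
from h import *
st(); d=cam('wrist'); save(d,'w10'); keys(d,zt=17)
rel([543.3,304,120],down(114.2))
```

```text
t 20.5 p [525.8 -11.  210.8] rpy [ 1.794e+02 -1.000e-01  8.430e+01] q [ 0.09  0.5  -0.18  1.91  0.13  0.74 -0.26] w 51.3 gf 0.0 F [ 0.4  1.4 -1. ]
green
 head px 316 228 A 510.5 w [519.5 -70. ] rect [519.4 -70.5] [24.8 25.4] 84.1
blue
 head px 175 385 A 346.5 w [ 327.1 -257.4] rect [ 329.8 -255.9] [70.5 14.5] 47.5
 head px 614 338 A 1287.0 w [ 855.9 -246.6] rect [ 857.9 -253.1] [ 50.5 122. ] 39.7
 head px 621 285 A 1479.5 w [ 851.8 -173.4] rect [ 849.5 -181. ] [ 46.2 110.7] 10.2
 head px 629 174 A 356.5 w [838.2 -45.1] rect [839.  -44.7] [18.1 30.9] 69.9
brass px 452 384 A 960.0 w [ 666.2 -295.3] rect [ 673.5 -290.8] [61.8 52.1] 88.5
brass px 326 345 A 2556.0 w [ 516.2 -219.8] rect [ 516.5 -222.1] [ 38.8 141.3] 83.7
brass px 316 257 A 279.0 w [ 515.9 -104.6] rect [ 515.9 -105. ] [41.8  8.8] 84.0
brass px 156 188 A 409.0 w [364.  -10.6] rect [366.4  -9.7] [28.6 21.6] 6.5
brass px 169 157 A 124.5 w [383.7  18.5] rect [383.2  18.3] [ 8.5 20. ] 1.1
brass px 136 132 A 192.5 w [358.5  45.8] rect [358.6  46.5] [10.6 23.1] 61.2
brass px 115 35 A 1582.0 w [362.1 130. ] rect [362.6 130. ] [73.2 18. ] 9.5
row: 1.0295 -0.0419 0.3092 0.0077 -0.0017 -0.3273 | mm [308.9 -12.6  92.7] deg [  0.7  -0.2 -29.5] rows 7.7
```

View pics/w10.png

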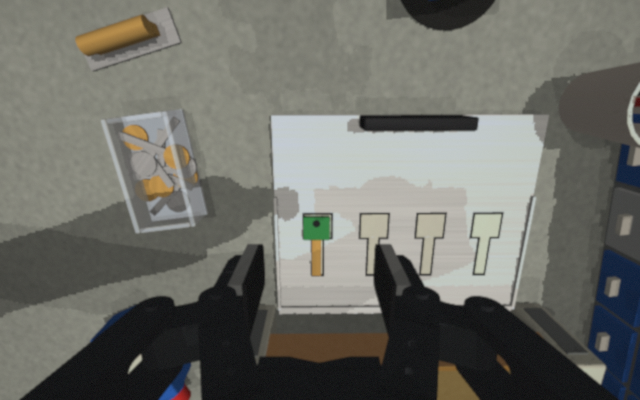

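Request:
move_arm(rows="1 -0.04 0.1 0.005 0 -0.327 -0.2;1 -0.04 0.1 0.005 0 -0.327 -0.2;1 -0.04 0.1 0.005 0 -0.327 -0.2;1 -0.04 0.1 0.005 0 -0.327 -0.2;1 -0.04 0.1 0.005 0 -0.327 -0.2;1 -0.04 0.1 0.005 0 -0.327 -0.2;1 -0.04 0.31 0.005 0 -0.327 -0.2;1 -0.04 0.31 0.005 0 -0.327 -0.2;1 -0.04 0.31 0.005 0 -0.327 -0.2;1 -0.04 0.31 0.005 0 -0.327 -0.2;1 -0.04 0.31 0.005 0 -0.327 -0.2")

```text
clock: 21.47
eef_pos: [541.5, 286.2, 113.8]
tool_rot: [-3.136, 0.001, 1.987]
force: [0.6, -0.2, 0.7]
width: 51.4
gripper_force: 0.0
```

Run:
```python
from h import *
st(); d=cam('wrist'); keys(d)
```

```text
t 21.5 p [541.5 286.2 113.8] rpy [-1.797e+02  1.000e-01  1.138e+02] q [-0.37  0.75 -0.26  1.73  0.28  0.7  -0.36] w 51.4 gf 0.0 F [ 0.6 -0.2  0.7]
green
blue
 head px 334 174 A 1161.5 w [543.5 306.3] rect [543.6 305.8] [27.1 24.8] 23.9
brass px 39 294 A 2068.5 w [362.6 114.3] rect [364.4 115.2] [67.2 35.4] 10.1
brass px 333 218 A 616.5 w [557.6 274.5] rect [558.1 274. ] [ 9.8 41.8] 24.3
brass px 406 32 A 4189.5 w [547.1 411.4] rect [547.5 411.3] [43.3 39.7] 27.4
```

Run:
```python
from h import *
a=np.radians(114.1); g=np.array([543.5,306.1])-2*np.array([np.cos(a),np.sin(a)])
rel([*g,40],down(114.1)); rel([*g,15.8],down(114.1))
```

```text
row: 0.0541 0.0319 0.2492 -0.0024 0.0007 -0.0039 | mm [16.2  9.6 74.8] deg [-0.2  0.1 -0.3] rows 1.8
row: 0.0541 0.0322 0.3298 -0.0024 0.0007 -0.0039 | mm [16.2  9.7 99. ] deg [-0.2  0.1 -0.3] rows 2.4
```

Request:
move_arm(rows="0.054 0.032 0.12 -0.002 0 -0.004 -0.2;0.054 0.032 0.22 -0.002 0 -0.004 -0.2;0.054 0.032 0.29 -0.002 0 -0.004 -0.2;0.054 0.032 0.32 -0.002 0 -0.004 -0.2;0.054 0.032 0.32 -0.002 0 -0.004 -0.2;0.054 0.032 0.32 -0.002 0 -0.004 -0.2")

```text
clock: 22.02
eef_pos: [544.6, 305.1, 19.5]
tool_rot: [3.141, 0.0, 1.992]
force: [-0.3, 0.5, -0.9]
width: 51.1
gripper_force: 0.0
```

Run:
```python
from h import *
st(); d=cam('wrist'); keys(d,roi=(200,150,450,400))
a=np.radians(114.1); g=np.array([543.5,306.1])-2*np.array([np.cos(a),np.sin(a)])
rel([*g,16],down(114.1))
```

```text
t 22.0 p [544.6 305.1  19.5] rpy [180.    0.  114.1] q [-0.43  0.9  -0.21  1.73  0.32  0.55 -0.42] w 51.1 gf 0.0 F [-0.3  0.5 -0.9]
green
blue
 head px 319 251 A 2739.0 w [543.2 307. ] rect [543.3 306.6] [27.1 25.6] 24.1
brass px 319 314 A 1319.5 w [557.5 274.9] rect [557.8 274. ] [ 9.9 41.8] 24.6
row: -0.0034 -0.0037 0.0136 0.0012 -0.0001 0.0003 | mm [-1.  -1.1  4.1] deg [ 0.1 -0.   0. ] rows 0.1
```

Request:
move_arm(rows="-0.003 -0.002 0.01 0 0 0 -0.2;-0.003 -0.002 0.012 0 0 0 -0.2;-0.003 -0.002 0.012 0 0 0 0.2;-0.003 -0.002 0.012 0 0 0 0.6;-0.003 -0.002 0.012 0 0 0 1;-0.003 -0.002 0.012 0 0 0 1;-0.003 -0.002 0.012 0 0 0 1;-0.003 -0.002 0.012 0 0 0 1;-0.003 -0.002 0.012 0 0 0 1;-0.003 -0.002 -0.1 0 0 0 1;-0.003 -0.002 -0.3 0 0 0 1;-0.003 -0.002 -0.45 0 0 0 1")

```text
clock: 23.07
eef_pos: [542.2, 304.3, 131.9]
tool_rot: [-3.137, 0.0, 1.994]
force: [1.7, -0.3, -0.2]
width: 25.1
gripper_force: 59.1
```

Run:
```python
from h import *; from ik import ik
st(); d=cam('wrist'); q=read_state()['qpos']; p=read_state()['eef_pos']; keys(d,zt=p[2]-9,roi=(200,150,450,400))
for b in ([578.2,-75.8],[638,-81.9]):
  tg=np.array(b)-2.7*np.array([.098,.995])
  rel([*tg,150],down(84.4))
  for zz in(140,28): o=ik([*tg,zz],down(84.4),[q]); print(o[0][0].round(2),o[0][1].round(2))
```

```text
t 23.1 p [542.2 304.3 131.9] rpy [-179.8    0.   114.2] q [-0.39  0.74 -0.27  1.69  0.27  0.75 -0.37] w 25.1 gf 59.1 F [ 1.7 -0.3 -0.2]
green
blue
 head px 319 256 A 2697.5 w [538.8 311.1] rect [538.8 310.7] [24.7 23.7] 24.4
brass px 320 320 A 1362.5 w [552.5 281.5] rect [552.9 280.8] [ 9.3 39. ] 24.8
row: -1.2161 -0.4330 -0.0363 0.0065 -0.0030 0.3312 | mm [-364.8 -129.9  -10.9] deg [ 0.6 -0.3 29.8] rows 9.3
0.0 [ 0.2   0.67 -0.18  1.82  0.18  0.66 -0.18]
0.0 [ 0.18  0.85 -0.15  1.87  0.26  0.44 -0.25]
row: -1.3163 -0.2596 -0.0346 0.0065 -0.0030 0.3312 | mm [-394.9  -77.9  -10.4] deg [ 0.6 -0.3 29.8] rows 9.7
0.0 [ 0.2   0.74 -0.18  1.64  0.17  0.78 -0.16]
0.0 [ 0.19  0.9  -0.17  1.68  0.24  0.58 -0.22]
```

Request:
move_arm(rows="-1 -0.356 -0.1 0.006 0 0.33 1;-1 -0.356 -0.1 0.006 0 0.33 1;-1 -0.356 -0.1 0.006 0 0.33 1;-1 -0.356 -0.1 0.006 0 0.33 1;-1 -0.356 -0.1 0.006 0 0.33 1;-1 -0.356 -0.1 0.006 0 0.33 1;-1 -0.356 -0.1 0.006 0 0.33 1;-1 -0.356 -0.1 0.006 0 0.33 1;-1 -0.356 -0.1 0.006 0 0.33 1;-1 -0.356 -0.1 0.006 0 0.33 1;-1 -0.356 -0.1 0.006 0 0.33 1")

```text
clock: 24.03
eef_pos: [568.8, -11.7, 161.5]
tool_rot: [-3.131, 0.002, 1.475]
force: [0.1, 0.7, -0.3]
width: 25.1
gripper_force: 59.1
```

Run:
```python
from h import *
st(); d=cam('wrist'); z=read_state()['eef_pos'][2]-9; keys(d,zt=z,roi=(220,180,420,400))
tg=np.array([638,-81.9])-3.2*np.array([.098,.995])
for zz in(120,60,29): rel([*tg,zz],down(84.4))
```

```text
t 24.0 p [568.8 -11.7 161.5] rpy [-1.794e+02  1.000e-01  8.450e+01] q [ 0.09  0.63 -0.18  1.82  0.16  0.72 -0.27] w 25.1 gf 59.1 F [ 0.1  0.7 -0.3]
green
 head px 265 246 A 208.0 w [545.7  -1.7] rect [548.7  -3.4] [ 9.5 13.6] 84.8
blue
 head px 319 256 A 2651.5 w [569.2  -9. ] rect [569.2  -9.4] [25.4 26.6] 84.9
brass px 319 320 A 1295.5 w [566.3 -44.2] rect [566.1 -44.8] [41.9  9.7] 85.0
row: -0.2248 0.2534 0.1360 -0.0066 0.0010 0.0025 | mm [-67.4  76.   40.8] deg [-0.6  0.1  0.2] rows 2.6
row: -0.2245 0.2555 0.3360 -0.0066 0.0010 0.0025 | mm [-67.3  76.6 100.8] deg [-0.6  0.1  0.2] rows 3.4
row: -0.2243 0.2565 0.4393 -0.0066 0.0010 0.0025 | mm [-67.3  77.  131.8] deg [-0.6  0.1  0.2] rows 4.0
```

Request:
move_arm(rows="-0.15 0.17 0 -0.006 0 0.002 1;-0.225 0.255 0.1 -0.006 0 0.002 1;-0.225 0.255 0.1 -0.006 0 0.002 1;-0.225 0.255 0.2 -0.006 0 0.002 1;-0.225 0.255 0.3 -0.006 0 0.002 1;-0.225 0.256 0.38 -0.006 0 0.002 1;-0.224 0.256 0.42 -0.006 0 0.002 1;-0.224 0.256 0.43 -0.006 0 0.002 1;-0.224 0.256 0.43 -0.006 0 0.002 1;-0.224 0.256 0.43 -0.006 0 0.002 1")

```text
clock: 24.92
eef_pos: [638.6, -86.2, 33.2]
tool_rot: [3.14, 0.003, 1.473]
force: [0.2, 0.3, 0.4]
width: 25.1
gripper_force: 59.1
```

Run:
```python
from h import *
st(); d=cam('wrist'); keys(d,zt=18,roi=(220,180,420,400))
d=cam('side'); keys(d,zt=17,roi=(300,210,460,330))
tg=np.array([638,-81.9])-3*np.array([.098,.995]);rel([*tg,28.5],down(84.4))
```

```text
t 24.9 p [638.6 -86.2  33.2] rpy [1.799e+02 1.000e-01 8.440e+01] q [ 0.17  0.89 -0.14  1.67  0.21  0.59 -0.19] w 25.1 gf 59.1 F [0.2 0.3 0.4]
green
blue
 head px 319 255 A 2680.0 w [639.  -86.5] rect [638.8 -87.4] [27.1 28.6] 84.4
brass px 319 319 A 1327.0 w [ 635.8 -122.6] rect [ 635.6 -123.8] [43.2 10.6] 83.6
green
blue
brass px 336 328 A 92.0 w [ 520.5 -139.7] rect [ 587.3 -144.5] [  4.4 247.5] 85.5
row: 0.0063 -0.0048 0.0176 0.0016 0.0018 -0.0005 | mm [ 1.9 -1.4  5.3] deg [ 0.1  0.2 -0. ] rows 0.1
```

Request:
move_arm(rows="0.008 -0.003 0.006 0 0 0 1;0.008 -0.003 0.012 0 0 0 1;0.008 -0.003 0.016 0 0 0 1;0.008 -0.003 0.018 0 0 0 1;0.008 -0.003 0.018 0 0 0 1")

```text
clock: 25.43
eef_pos: [637.1, -84.5, 27.5]
tool_rot: [-3.141, 0.003, 1.472]
force: [-1.4, 1.1, 5.6]
width: 25.0
gripper_force: 60.0
```

Request:
move_arm(rows="0 0 -0.003 0 0 0 0.5;0 0 -0.003 0 0 0 0.1;0 0 -0.003 0 0 0 0;0 0 -0.003 0 0 0 0;0 0 -0.003 0 0 0 0;0 0 -0.1 0 0 0 0;0 0 -0.3 0 0 0 0;0 0 -0.5 0 0 0 0;0 0 -0.6 0 0 0 0;0.2 -0.1 -0.6 0 0 0 0;0.2 -0.1 -0.6 0 0 0 0;0.2 -0.1 -0.6 0 0 0 0")

```text
clock: 26.43
eef_pos: [612.8, -13.4, 209.7]
tool_rot: [3.139, -0.003, 1.48]
force: [-0.2, 1.2, -1.0]
width: 42.7
gripper_force: 0.0
```

Run:
```python
from h import *
st(); d=cam('wrist'); save(d,'w11'); keys(d,zt=17,roi=(200,150,450,330)); blobs(d,'hnd',*BLK,48,200,(200,50,560,160))
d=cam('side'); save(d,'s11'); print(); blobs(d,'grn',*GRN,5);blobs(d,'redcap',*RED,134,20,(355,120,420,220))
```

```text
t 26.4 p [612.8 -13.4 209.7] rpy [179.9  -0.2  84.8] q [ 0.1   0.62 -0.2   1.66  0.14  0.87 -0.25] w 42.7 gf 0.0 F [-0.2  1.2 -1. ]
green
 head px 235 233 A 501.0 w [520.3 -70.2] rect [520.2 -70.5] [23.8 26.4] 84.7
blue
 head px 347 235 A 498.0 w [637.1 -83.3] rect [637.2 -83.6] [23.9 25.8] 84.7
brass px 347 265 A 276.0 w [ 634.6 -118.5] rect [ 634.2 -118.5] [41.2  9.9] 86.4
brass px 236 255 A 131.5 w [517.1 -94.8] rect [517.4 -97.9] [26.1  9.7] 84.7
hnd px 313 129 A 1019.5 w [613.1  32.1] rect [620.8  31.1] [12.1 94. ] 84.2
hnd px 544 100 A 268.5 w [808.8  38.3] rect [808.4  38.4] [ 8.  28.5] 82.3

grn px 298 348 A 127.5 w [ 439.4 -171.4] rect [ 439.5 -172.2] [27.3 26.9] 85.4
grn px 333 298 A 116.5 w [522.1 -64.1] rect [522.1 -64.3] [24.3 27.1] 85.5
```

View pics/w11.png

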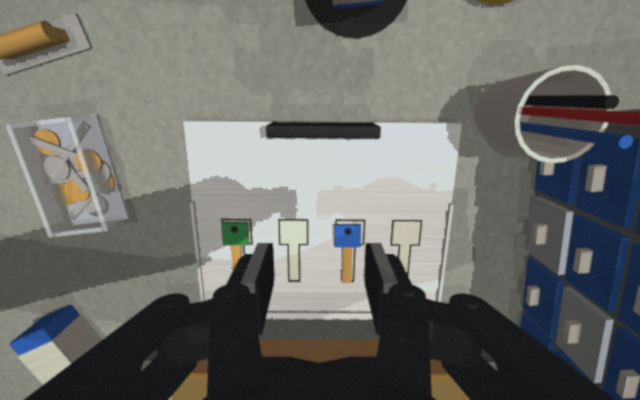

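View pics/s11.png

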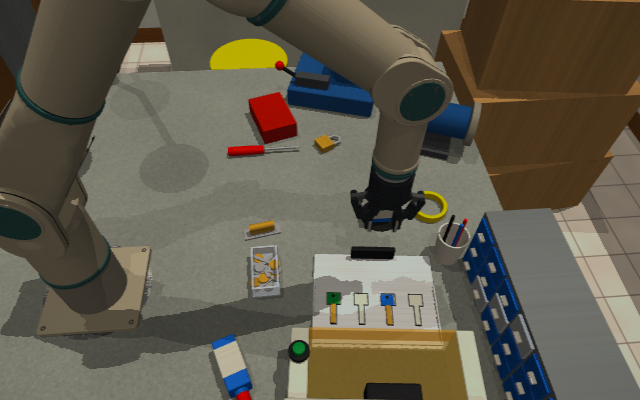

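Run:
```python
from h import *
rel([620.5,31,120],down(174.4))
```

```text
row: 0.1723 0.0081 0.2900 -0.0012 0.0015 -0.9989 | mm [51.7  2.4 87. ] deg [ -0.1   0.1 -89.9] rows 12.6
```

Request:
move_arm(rows="0.172 0.008 0.1 0 0 -0.999 0;0.172 0.008 0.1 0 0 -0.999 0;0.172 0.008 0.1 0 0 -0.999 0;0.172 0.008 0.1 0 0 -0.999 0;0.172 0.008 0.1 0 0 -0.999 0;0.172 0.008 0.1 0 0 -0.999 0;0.172 0.008 0.2 0 0 -0.999 0;0.172 0.008 0.29 0 0 -0.999 0;0.172 0.008 0.29 0 0 -0.999 0;0.172 0.008 0.29 0 0 -0.999 0;0.172 0.008 0.29 0 0 -0.999 0;0.172 0.008 0.29 0 0 -0.999 0")

```text
clock: 27.53
eef_pos: [620.3, 27.2, 117.6]
tool_rot: [-3.137, -0.002, 2.976]
force: [-0.9, 0.2, -0.5]
width: 42.9
gripper_force: 0.0
```

Run:
```python
from h import *
st(); d=cam('wrist'); blobs(d,'hnd',*BLK,48,200,(280,100,370,300))
rel([620.5,31,36],down(174.4))
```

```text
t 27.5 p [620.3  27.2 117.6] rpy [-1.797e+02 -1.000e-01  1.705e+02] q [ 0.24  0.8  -0.55  1.7   0.56  0.81  0.83] w 42.9 gf 0.0 F [-0.9  0.2 -0.5]
hnd px 324 206 A 2238.5 w [613.1  30.2] rect [618.1  29.7] [10.5 99.8] 84.4
row: 0.0009 0.0144 0.2718 -0.0026 -0.0017 -0.0403 | mm [ 0.3  4.3 81.5] deg [-0.2 -0.2 -3.6] rows 2.0
```

Request:
move_arm(rows="0 0.009 0 0 0 -0.04 0;0 0.009 0.12 0 0 -0.04 0;0 0.009 0.22 0 0 -0.04 0;0 0.009 0.26 0 0 -0.04 0;0 0.009 0.265 0 0 -0.04 0;0 0.009 0.265 0 0 -0.04 0.3;0 0.009 0.265 0 0 -0.04 0.5;0 0.009 0.265 0 0 -0.04 0.7;0 0.009 0.265 0 0 -0.04 1;0 0.009 0.265 0 0 -0.04 1;0 0.009 0.265 0 0 -0.04 1")

```text
clock: 28.5
eef_pos: [622.1, 31.6, 41.5]
tool_rot: [-3.138, 0.002, 3.035]
force: [-0.5, -1.3, 5.4]
width: 10.8
gripper_force: 60.0
```

Request:
move_arm(rows="0 -0.01 0 0 0 0 1;0 -0.03 0 0 0 0 1;0 -0.06 0 0 0 0 1;0 -0.1 0 0 0 0 1;0 -0.14 0 0 0 0 1;0 -0.18 0 0 0 0 1;0 -0.22 0 0 0 0 1;0 -0.26 0 0 0 0 1;0 -0.3 0 0 0 0 1;0 -0.33 0 0 0 0 1;0 -0.35 0 0 0 0 1;0 -0.36 0 0 0 0 1")

```text
clock: 29.5
eef_pos: [611.4, -76.2, 41.5]
tool_rot: [-3.14, 0.004, 3.034]
force: [1.6, 2.4, 5.4]
width: 10.5
gripper_force: 59.9
```

Run:
```python
from h import *
st(); d=cam('wrist'); save(d,'w12'); keys(d,zt=17); blobs(d,'hnd',*BLK,48,200,(280,100,370,300))
```

```text
t 29.5 p [611.4 -76.2  41.5] rpy [-179.9    0.2  173.8] q [ 0.38  0.9  -0.51  1.75  0.67  0.67  0.96] w 10.5 gf 59.9 F [1.6 2.4 5.4]
green
 head px 62 52 A 4208.0 w [ 508.5 -176.2] rect [ 509.  -176.3] [27.2 27. ] 83.8
blue
 head px 112 292 A 2271.0 w [ 625.1 -189.3] rect [ 625.6 -189.4] [26.9 28.7] 83.9
brass px 54 379 A 191.5 w [ 678.4 -240.6] rect [ 680.  -238.8] [15.5  9.6] 83.9
brass px 31 306 A 11326.0 w [ 628.9 -235.6] rect [ 636.4 -231.8] [ 45.  133.8] 67.8
brass px 16 190 A 631.0 w [ 565.1 -218.9] rect [ 564.8 -219.5] [17.3 10. ] 83.9
brass px 9 141 A 1442.0 w [ 542.4 -213.3] rect [ 538.4 -209.3] [12.8 46.2] 67.8
brass px 14 54 A 692.0 w [ 507.1 -197. ] rect [ 507.1 -197.7] [14.   9.8] 84.4
hnd px 321 241 A 5819.0 w [593.1 -74.7] rect [588.  -72.7] [37.8 64.2] 83.9
```

Request:
move_arm(rows="0 -0.02 0 0 0 0 1;0 -0.05 0 0 0 0 1;0 -0.08 0 0 0 0 1;0 -0.1 0 0 0 0 1;0 -0.12 0 0 0 0 1;0 -0.13 0 0 0 0 1;0 -0.14 0 0 0 0 1;0 -0.145 0 0 0 0 1;0 -0.15 0 0 0 0 1;0 -0.15 0 0 0 0 1")

```text
clock: 30.38
eef_pos: [607.3, -117.3, 41.5]
tool_rot: [3.139, 0.005, 3.036]
force: [3.7, 6.5, 4.9]
width: 11.0
gripper_force: 59.9
```

Request:
move_arm(rows="0 -0.008 0 0 0 0 1;0 -0.016 0 0 0 0 1;0 -0.024 0 0 0 0 1;0 -0.024 0 0 0 0 1")

```text
clock: 30.72
eef_pos: [607.3, -117.5, 41.5]
tool_rot: [3.13, 0.006, 3.04]
force: [5.0, 17.7, 2.7]
width: 10.8
gripper_force: 59.9
```

Request:
move_arm(rows="0 0.015 0 0 0 0 1;0 0.02 0 0 0 0 1;0 0.02 0 0 0 0 0.4;0 0.02 0 0 0 0 0;0 0.02 0 0 0 0 0;0 0.02 -0.1 0 0 0 0;0 0.02 -0.25 0 0 0 0;0 0.02 -0.4 0 0 0 0;0 0.02 -0.55 0 0 0 0;0 0.02 -0.7 0 0 0 1;0 0.02 -0.7 0 0 0 1;0 0.02 -0.7 0 0 0 1")

```text
clock: 31.72
eef_pos: [606.3, -122.1, 254.6]
tool_rot: [-3.137, 0.006, 3.033]
force: [1.1, -0.1, 0.2]
width: 7.0
gripper_force: 0.0
```

Run:
```python
from h import *; from ik import ik
st(); d=cam('wrist'); save(d,'w13'); keys(d,zt=17); blobs(d,'hnd',*BLK,48,200,(200,100,420,330))
blobs(d,'btn',*GRN,106)
d=cam('side');blobs(d,'btn106',*GRN,106); 
q=read_state()['qpos'];o=ik([439,-209,130],down(174),[q]);print(o[0][0],o[0][1].round(2))
o=ik([439,-209,120],down(120),[q]);print(o[0][0],o[0][1].round(2))
```

```text
t 31.7 p [ 606.3 -122.1  254.6] rpy [-179.7    0.4  173.8] q [ 0.56  0.65 -0.69  1.59  0.46  1.06  1.2 ] w 7.0 gf 0.0 F [ 1.1 -0.1  0.2]
green
blue
 head px 319 346 A 604.0 w [ 855.2 -151.5] rect [ 852.5 -154.1] [38.2 49.2] 84.4
 head px 49 325 A 3783.5 w [ 784.7 -503.1] rect [ 796.7 -504.3] [ 51.3 188.6] 84.2
 head px 616 207 A 2323.0 w [695.4 213.7] rect [697.8 215.8] [70.  60.1] 0.1
 head px 548 181 A 279.0 w [654.7 132.2] rect [649.7 137.7] [34.1 59.8] 50.8
brass px 579 289 A 625.5 w [803.  184.8] rect [800.7 179.9] [41.9 68.5] 47.0
brass px 544 262 A 609.0 w [759.5 137.2] rect [764.9 142.1] [42.3 84.9] 46.8
brass px 164 148 A 55040.5 w [ 571. -293.] rect [ 609.4 -297.9] [214.5 357.8] 84.3
hnd px 369 304 A 4024.5 w [774.1 -83.5] rect [753.3 -74.4] [109.9 114.7] 84.2
hnd px 262 305 A 4595.0 w [ 762.2 -209.2] rect [ 738.3 -216.1] [134.6 114.2] 84.0
btn106 px 299 348 A 116.0 w [ 439.7 -210.5] rect [ 439.5 -210. ] [22.1 22.6] 41.4
1.940901871418877e-05 [ 0.78  0.64 -0.57  2.11  0.65  0.57  1.2 ]
3.051655913430025e-05 [ 0.55  0.61 -0.23  2.12  0.31  0.45  0.6 ]
```

View pics/w13.png

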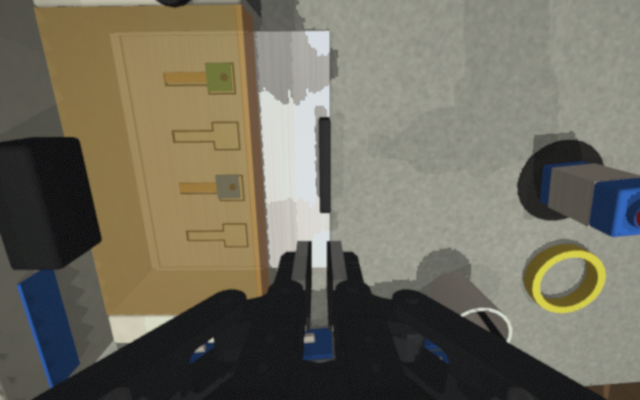

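Run:
```python
from h import *
rel([438.5,-213,190],down(150))
```

```text
row: 0.5144 -0.3593 0.2019 -0.0030 -0.0006 0.2641 | mm [ 154.3 -107.8   60.6] deg [-0.3 -0.1 23.8] rows 4.7
```

Request:
move_arm(rows="0.514 -0.36 0 -0.003 0 0.264 1;0.514 -0.36 0 -0.003 0 0.264 1;0.514 -0.36 0 -0.003 0 0.264 1;0.514 -0.36 0 -0.003 0 0.264 1;0.514 -0.36 0.1 -0.003 0 0.264 1;0.514 -0.36 0.2 -0.003 0 0.264 1;0.514 -0.36 0.2 -0.003 0 0.264 1;0.514 -0.36 0.2 -0.003 0 0.264 1")

```text
clock: 32.48
eef_pos: [438.0, -211.5, 188.8]
tool_rot: [3.14, -0.006, 2.62]
force: [0.6, 0.6, -0.2]
width: -0.1
gripper_force: 0.0
```

Run:
```python
from h import *
st(); d=cam('wrist'); blobs(d,'btn',*GRN,112,30)
rel([438.5,-212.5,140],down(150))
```

```text
t 32.5 p [ 438.  -211.5  188.8] rpy [179.9  -0.4 150.1] q [ 0.79  0.54 -0.57  2.01  0.43  0.72  1.  ] w -0.1 gf 0.0 F [ 0.6  0.6 -0.2]
btn px 314 219 A 1119.5 w [ 439.4 -217.2] rect [ 439.5 -217.2] [23.9 27.5] 60.1
row: 0.0016 -0.0059 0.1671 0.0015 -0.0016 0.0017 | mm [ 0.5 -1.8 50.1] deg [ 0.1 -0.1  0.2] rows 1.2
```

Request:
move_arm(rows="-0.008 -0.007 0.08 0 0 0 1;-0.008 -0.007 0.15 0 0 0 1;-0.008 -0.007 0.17 0 0 0 1;-0.008 -0.007 0.18 0 0 0 1;-0.008 -0.007 0.19 0 0 0 1;-0.008 -0.007 0.19 0 0 0 1;-0.008 -0.007 0.19 0 0 0 1")

```text
clock: 33.12
eef_pos: [441.8, -214.6, 134.6]
tool_rot: [3.139, 0.001, 2.621]
force: [1.0, 0.4, 1.2]
width: 0.2
gripper_force: 0.8
```

Request:
move_arm(rows="0 0 0.01 0 0 0 1;0 0 0.02 0 0 0 1;0 0 0.025 0 0 0 1;0 0 0.025 0 0 0 1")

```text
clock: 33.45
eef_pos: [442.0, -214.9, 127.8]
tool_rot: [3.14, 0.002, 2.62]
force: [-1.0, 2.4, 17.0]
width: 0.1
gripper_force: 8.5
```

Request:
move_arm(rows="0 0 0.025 0 0 0 1;0 0 -0.1 0 0 0 1;0 0 -0.25 0 0 0 1;0 0 -0.35 0 0 0 1;0.3 0.3 -0.35 0 0 0 1;0.5 0.5 -0.35 0 0 0 1;0.5 0.6 -0.35 0 0 0 1;0.5 0.6 -0.35 0 0 0 1;0.5 0.6 -0.35 0 0 0 1;0.5 0.6 -0.35 0 0 0 1;0.5 0.6 -0.35 0 0 0 1")

```text
clock: 34.37
eef_pos: [399.9, 21.1, 232.1]
tool_rot: [3.137, 0.0, 2.629]
force: [-0.1, 0.6, -0.6]
width: 0.1
gripper_force: 0.0
```

Run:
```python
from h import *
st(); d=cam('side'); save(d,'s14'); blobs(d,'btn',*GRN,115); blobs(d,'h',*BLK,48,200,(340,290,410,325)); blobs(d,'cap',*RED,134,20,(355,120,420,220))
```

```text
t 34.4 p [399.9  21.1 232.1] rpy [179.8   0.  150.6] q [ 0.4   0.36 -0.68  2.17  0.34  0.71  0.55] w 0.1 gf 0.0 F [-0.1  0.6 -0.6]
btn px 298 348 A 127.0 w [ 439.3 -213.7] rect [ 439.5 -212.5] [23.1 23.7] 40.8
h px 376 312 A 486.0 w [ 604.7 -124.7] rect [ 605.2 -124.8] [25.7 98.8] 83.9
cap px 386 183 A 79.0 w [661.6 151.8] rect [660.6 150.8] [37.1 20.8] 79.8
```

View pics/s14.png

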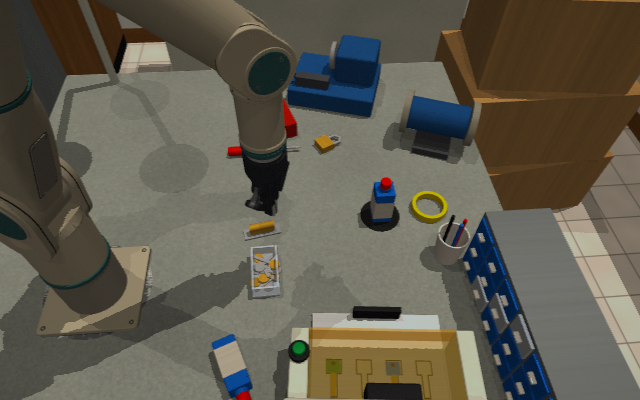

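```bash
python3 -c "
from cell import *
print(finish_job())"
```

```text
the job is handed in; nothing more can be done
None
```

The job is handed in at about 34 s: the bottle stands on its mat, the green and blue keys (the only two present) lie on their outlines, the tray is home and the start button was pressed; `finish_job()` returned no verdict.

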